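Probe the chamber of a two-brick forge through its roof port

ROBOT

A 6-joint arm with a two-finger parallel gripper is mounted at the origin on the work surface. World frame = base frame: x ahead of the robot, y to its left, z up, the work surface at z = 0. Lengths are in mm, angles in degrees, forces in N, time in s.
With the tool pointing down it reaches from about 300 to 850 mm from the base axis. Payload 4.2 kg.
Tool frame: the origin (TCP) lies on the centre line of the jaws, within the pads' length; the fingertips stand 14 mm ahead of it and the grasp point (between the pads) lies 5 mm behind it (env.finger_overhang is the z of the fingertips in the tool frame, in mm); z points along the fingers, y is the line along which they close (so a half turn about z gives the same grasp; the last joint's range is limited). The gripper opens to 91 mm and grips with 3 to 60 N. Pads are 32 mm wide; open, the fingers measure 118 mm over their backs; the gripper's body (76 mm by 178 mm) begins 60 mm behind the grasp point.
Start: joints at [68.468, 18.312, 89.639, -0, 72.044, -1.146], TCP at [200.298, 539.001, 227.976] pointing down, gripper open.
Joint ranges: [-177.97, 177.97], [-48.28, 115.42], [12.27, 149.76], [-77.06, 257.06], [2.81, 150.46], [-146.56, 146.56]. Speed limits (degrees/s): [147.25, 147.25, 180, 180, 180, 180].

INTERFACE

Orientations are given as [roll, pitch, yaw] about the fixed x, y, z axes, in that order (R = Rz(yaw) Ry(pitch) Rx(roll)).
In Python, from workcell import sensors, viewer, env gives the robot as it stands. The module is installed in compiled form; this text tells all that it offers.
- The arm moves only by the tool step_arm, never from a script. Its argument "plan" is one flat list of numbers, 6 for each row, row after row: the shift along the tool's x, y, z in cm, then the turn, a rotation vector about the tool's x, y, z in rad. In form: [x, y, z, wx, wy, wz, x, y, z, wx, wy, wz, ...]. A call has 1 to 5 rows; each row shifts and turns the commanded pose from where the row before left it, along the tool's axes as they then stand; what a row does not reach is not made up. A row lasts 1/12 s, in which the tool goes at most 41.7 mm and 7.16 degrees, less where a joint would pass 70% of its speed; a pose out of reach is approached as far as the arm can. A call is refused whole if a number of a shift passes 4.17 or a number of a turn 0.125, either way. A call with a gripper value outside its range is refused whole. "hand" is the finger opening in cm, from 0 to 9.12, set as the call begins (left out, the last holds). The fingers move at their own pace and stop on an object; "newtons" is the grip in N (left out, the last holds). Time passes only in rows, so rows that do not move let the fingers close. It gives the time, the measured TCP pose, the force, the opening and the grip force at its end, in the units of the state.
- sensors.state(): the state, without advancing time (a new reading comes with each control period).
- viewer.grab_frame(name): name is "scene" or "top" or "wrist"; returns a dict with "img" (420x560x3 uint8, red, green, blue), "fx", "fy", "cx", "cy" (pixels), "k1" (the pictures are not rectified: a ray, as slopes to the right and down, at radius r is drawn at 1 + k1 r^2 times it, then the intrinsics apply), "position" and "attitude" of the camera in the world. Camera axes: x right, y down, z forward; pixel columns grow to the right and rows downward; lengths in mm; the calibration is good to about 2 mm. A picture is of the moment at which its call begins. There is no depth.
- env.job_done(): hands the job in; it is judged then, once.
Trained networks look in a picture, given as the dict that the camera call returned (one of the last four; its "shot" number tells which), for a name from the list of things; names that differ only in an ending like _2 or _b are one class to them, and where a whole thing is asked for, a point or a joint stands for the part that bears it (a point fixed in the world has none). Each returns a list of dicts, best first, with "score" (0 to 1); they miss things now and then, are a little off and sometimes report something else, mostly with a low value. They report only what shows in the picture. A call takes as long as a camera call. They do not tell look-alikes from the thing itself.
- viewer.boxes_of(name, picture): "location" ([column, row] in pixels, amid what is visible of it).
- viewer.pinpoint(name, picture): "location" ([column, row] in pixels: a listed point, or the origin of a listed thing).
The state is a dict: "time_s": time; "qpos": joint angles; "qvel": joint speeds; "effort": joint torques, N m; "ee_pos": TCP position; "ee_rot": TCP orientation; "force": force on the tool from outside, world axes, zero at the start; "torque": the same for the moment, N m; "gripper_width": finger opening in mm; "gripper_force": force on a finger pad.
Only numpy, scipy, OpenCV 4.12 (cv2) and the standard library are available. Lean on these libraries where they do the work, as an engineer would, in place of code of your own. Each camera call takes 0.05 s, during which the arm holds its last target. There are 200 camera calls.

TASK

Take a chamber reading in the small brick forge. Lift the round cover off the port in its roof and set it down upright on the narrow bar of the stock rest, never on the bench; then take the yellow probe thermometer out of its stand and lower its stem straight down through the open port without the probe touching the forge. Finish while holding it there, still and upright, centred in the port with its tip in the middle of the chamber, and leave the other things on the bench where they are.

Things in the scene. Friction and masses are not known exactly. Their poses are not given: they have to be found in the camera images.
- forge: fixed gas forge: two cream firebricks (114 x 230 x 128 mm together) in a black iron cradle. Origin on the bench under its centre; z up, y along the bricks. Brick top at z = 158 mm; steel straps over the roof at y = +-100 mm, their nuts up to z = 167. Chamber 57 x 57 mm along y, axis at z = 94 mm. A burner sticks out to x = +175 mm at y = 10 to 80 mm, z below 125 mm
- port_mouth (a point): centre of the upper rim of the dark grey ceramic port sleeve in the forge roof, 166 mm above the bench, at x = 0, y = -45 mm of the forge. The sleeve has a vertical round bore of 20 mm through to the chamber (43.5 mm long), its flange is 40 mm across and stands 8 mm proud of the brick. z up
- chamber_middle (a point): middle of the chamber straight below the port, 72 mm below port_mouth on the bore axis (28 mm above the chamber floor). z up
- cover: loose port cover, 110 g or so: brick-red cast disc 44 mm across and 16 mm thick with a steel knob on it (neck 12 mm, head 20 mm across from 30 to 52 mm above the underside). Origin at the centre of its underside, z up. It lies flat on the sleeve's flange, centred, not fastened
- stock_rest: fixed T-shaped steel stand, base plate 120 x 120 x 8 mm. Its flat bar, 28 mm wide (y) and 160 mm long (x), has a level top 85 mm above the bench; the bar's ends turn up 12 mm above that. Origin on the bench under the bar's middle, z up. The cover is wider than the bar and overhangs both edges evenly when centred
- rest_top (a point): middle of the upper face of the stock rest's bar, 85 mm above the bench; x along the bar, y across it
- probe_stand: fixed stand: base plate 120 x 120 x 10 mm and an upright blue pipe 38 mm outside, bore 16 mm, top 125 mm above the bench. Origin on the bench under the pipe, z up
- probe: loose probe thermometer, about 110 g, upright in the stand, its guard on the pipe's top. Origin: centre of the guard's underside; z up along the stem. Black round guard 30 mm wide, 6 mm thick; above it a yellow handle 30 (x) x 22 (y) mm, flat-sided, from z = 6 to 86 mm, grip pads on its y faces, display on the -x face; below the guard a steel stem, 6 mm diameter, 110 mm long
- probe_tip (a point): lower end of the probe's stem, 110 mm below the probe's origin on its axis
- probe_guard (a point): centre of the underside of the probe's guard (the probe's origin), where the stem begins
- hammer: bystander: hammer with wooden handle, 300 mm, lying on the bench
- tongs: bystander: rusty blacksmith's tongs, about 300 mm, lying on the bench
- wire_brush: bystander: brush with wooden handle, 220 mm, lying on the bench
- chisel: bystander: steel cold chisel, 150 mm, lying on the bench
- calipers: bystander: steel sliding calipers, 200 mm, lying on the bench
- half_brick: bystander: half a firebrick, 114 x 114 x 64 mm, origin under its centre
- flux_can: bystander: green can, 72 mm across, 85 mm high, origin under its centre
Not all that is in view belongs to the job. What is meant by the probe is not green, and is the smaller of those in its own colour.

How it is judged:
By the outcome, as a careful person would: the job done as asked, in the order asked, and still so for the second after the job is handed in, while the arm keeps its last pose, push and grip.
It also fails if it takes over 61 s, if anything falls off the work surface, if the arm or the gripper's body presses on something with over 40 N, if the wrist force passes 120 N, or if a joint passes its speed limit or range.

## Working session

There is one attempt and no reset: what is moved stays moved. The work goes in short steps, Python scripts to look and compute and a tool call to move; the robot and the scene stay as the last step left them, time stands still between calls to the robot, and variables do not carry over. Pictures are saved under pics/ and viewed, at most 10 in all, crops included, and the job is handed in when it is done.

Besides the shell and the picture viewer there is one more tool, called after "Call:" as name(argument=value, ...) on one line, values as JSON. step_arm: Moves the arm, as the interface text tells. Its arguments: {"type":"object","properties":{"plan":{"type":"array","items":{"type":"number"}},"hand":{"type":"number"},"newtons":{"type":"number"}},"required":["plan"]}

```bash
mkdir -p pics
cat > h.py <<'E'
import numpy as np, cv2
from scipy.spatial.transform import Rotation as R
from workcell import sensors, viewer, env
def rot(a):
    a=np.array(a,float)
    if a.shape==(3,3): return a
    return R.from_euler('xyz',a,degrees=True).as_matrix() if a.size==3 else R.from_quat(a).as_matrix()
def ray(f,px):
    K=np.array([[f['fx'],0,f['cx']],[0,f['fy'],f['cy']],[0,0,1]])
    d=[(px[0]-f['cx'])/f['fx'],(px[1]-f['cy'])/f['fy']]
    u=np.array(d)
    for _ in range(20): u=np.array(d)/(1+f['k1']*(u@u))
    v=rot(f['attitude'])@np.array([u[0],u[1],1]); return np.array(f['position'],float),v/np.linalg.norm(v)
def atz(f,px,z):
    p,v=ray(f,px); return p+v*(z-p[2])/v[2]
def proj(f,P):
    c=rot(f['attitude']).T@(np.array(P,float)-np.array(f['position']))
    u=c[:2]/c[2]; u=u*(1+f['k1']*(u@u)); return np.array([u[0]*f['fx']+f['cx'],u[1]*f['fy']+f['cy']])
def tri(obs):
    A=np.zeros((3,3));b=np.zeros(3)
    for f,px in obs:
        p,v=ray(f,px);M=np.eye(3)-np.outer(v,v);A+=M;b+=M@p
    X=np.linalg.solve(A,b); return X,[np.round(proj(f,X)-px,1) for f,px in obs]
def save(f,n,crop=None,s=1):
    im=f['img'][...,::-1]
    if crop: im=im[crop[1]:crop[3],crop[0]:crop[2]]
    cv2.imwrite('pics/'+n,cv2.resize(im,None,fx=s,fy=s,interpolation=cv2.INTER_CUBIC))
E
python3 - <<'E'
from h import *
np.set_printoptions(precision=1,suppress=True)
print(sensors.state())
fs={n:viewer.grab_frame(n) for n in('scene','top')}
for n,f in fs.items():
    save(f,n+'0.png'); print(n,{k:v for k,v in f.items() if k!='img'})
    for t in['forge','port_mouth','cover','stock_rest','rest_top','probe_stand','probe','probe_guard','half_brick','flux_can']:
        print(t,[(np.round(d['location']).tolist(),round(d['score'],2)) for d in viewer.pinpoint(t,f)][:4])
E
```

```text
{'time_s': 0.0, 'qpos': array([68.5, 18.4, 89.7, -0. , 72. , -1.1]), 'qvel': array([ 0. , -0. , -0. , -0.1, -0. , -0.1]), 'effort': array([ -0. , -41.2, -23.2,   0.1,   0. ,  -0. ]), 'ee_pos': array([200.1, 538.5, 227.1]), 'ee_rot': array([-179.9,   -0. ,  159.6]), 'force': array([0.4, 0.5, 0.3]), 'torque': array([0., 0., 0.]), 'gripper_force': 0.0, 'gripper_width': 91.33548059732891}
scene {'fx': 381.5879561795105, 'fy': 381.5879561795105, 'cx': 279.28329117679465, 'cy': 207.9234460709759, 'k1': 0.005649882509842776, 'position': array([1206.3,  201. ,  954.4]), 'attitude': array([-138. ,   -0.5,  107.6]), 'shot': 1}
forge [([283.0, 254.0], 0.57), ([441.0, 279.0], 0.19)]
port_mouth [([267.0, 219.0], 0.64)]
cover [([265.0, 219.0], 0.63)]
stock_rest [([392.0, 259.0], 0.79), ([182.0, 207.0], 0.42)]
rest_top [([402.0, 241.0], 0.61), ([372.0, 328.0], 0.54)]
probe_stand [([182.0, 211.0], 0.63), ([402.0, 242.0], 0.63)]
probe [([205.0, 169.0], 0.71), ([128.0, 150.0], 0.64), ([176.0, 185.0], 0.58)]
probe_guard [([171.0, 187.0], 0.75), ([131.0, 148.0], 0.7)]
half_brick [([147.0, 259.0], 0.56)]
flux_can [([188.0, 262.0], 0.6), ([395.0, 259.0], 0.48)]
top {'fx': 430.81305344471525, 'fy': 430.81305344471525, 'cx': 278.26394969168734, 'cy': 213.64227004120158, 'k1': 0.020579084338295695, 'position': array([ 293.8,  -39.5, 1384.3]), 'attitude': array([-170.5,   -0.3,  -90.3]), 'shot': 2}
forge [([260.0, 203.0], 0.81), ([158.0, 232.0], 0.24)]
port_mouth [([271.0, 193.0], 0.86)]
cover [([271.0, 191.0], 0.45), ([185.0, 276.0], 0.41)]
stock_rest [([158.0, 229.0], 0.84), ([261.0, 200.0], 0.64)]
rest_top [([148.0, 228.0], 0.79)]
probe_stand [([372.0, 217.0], 0.92)]
probe [([454.0, 240.0], 0.73), ([382.0, 208.0], 0.61), ([366.0, 253.0], 0.45)]
probe_guard [([368.0, 254.0], 0.75), ([381.0, 212.0], 0.66), ([451.0, 243.0], 0.63)]
half_brick [([375.0, 162.0], 0.71)]
flux_can [([340.0, 171.0], 0.71), ([147.0, 229.0], 0.21)]
```

View pics/scene0.png

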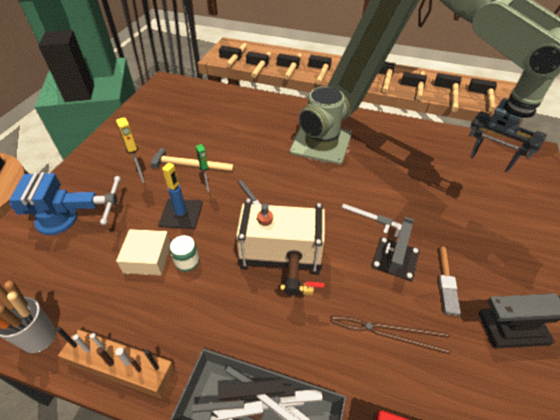

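View pics/top0.png

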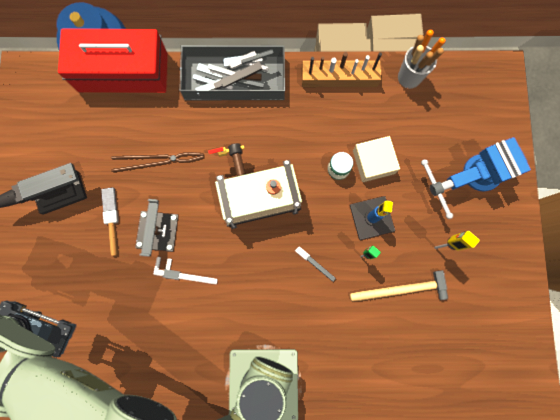

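Scene picture: forge with red cover at (265,216), stock rest at (400,245), black stand with blue pipe at (178,205). Candidates for the probe are green at (203,157), yellow at (127,135), which looks bigger, and yellow in the stand at (172,185). The one in the stand should be the smaller yellow, so I'm confirming it in a crop and measuring.

Run:
```python
from h import *
np.set_printoptions(precision=1,suppress=True)
s=viewer.grab_frame('scene');t=viewer.grab_frame('top')
save(s,'crop1.png',(100,105,240,235),5)
Z={'forge':0,'port_mouth':166,'cover':166,'stock_rest':0,'rest_top':85,'probe_stand':0,'probe_guard':125,'hammer':0,'flux_can':0,'half_brick':0}
for n,z in Z.items():
    for nm,f in(('s',s),('t',t)):
        print(n,nm,[(np.round(d['location']),atz(f,d['location'],z)[:2],round(d['score'],2)) for d in viewer.pinpoint(n,f)][:3])
# sample points
print('straps(top img) z~162'); 
for px in [(221,194),(289,180),(297,203),(230,218)]: print(px,atz(t,px,165)[:2])
print('bar ends z97',[atz(t,p,90)[:2] for p in [(152,203),(146,252)]])
print('stand base corners',[atz(t,p,10)[:2] for p in [(352,205),(384,198),(394,232),(361,238)]])
```

```text
forge s [(array([285., 255.]), array([561.3,  23.2]), 0.68)]
forge t [(array([258., 202.]), array([563.6,  18.1]), 0.85), (array([275., 188.]), array([608.9, -39. ]), 0.47)]
port_mouth s [(array([266., 219.]), array([575.9, -29.3]), 0.82)]
port_mouth t [(array([274., 191.]), array([564.6, -34.4]), 0.89), (array([111., 221.]), array([479.3, 427.7]), 0.61)]
cover s [(array([266., 220.]), array([580.7, -28. ]), 0.61)]
cover t [(array([272., 189.]), array([570.3, -30.7]), 0.56)]
stock_rest s [(array([396., 260.]), array([474.3, 346. ]), 0.82), (array([403., 239.]), array([387.8, 358.3]), 0.71)]
stock_rest t [(array([156., 232.]), array([468.6, 345.3]), 0.9)]
rest_top s [(array([404., 240.]), array([462.6, 348.7]), 0.93), (array([188., 264.]), array([ 729.5, -201. ]), 0.72), (array([444., 278.]), array([558.5, 460.6]), 0.66)]
rest_top t [(array([147., 226.]), array([475.5, 350.5]), 0.78), (array([259., 202.]), array([545.8,  10. ]), 0.47)]
probe_stand s [(array([183., 209.]), array([ 487. , -357.3]), 0.77)]
probe_stand t [(array([369., 219.]), array([ 506.2, -344.3]), 0.95)]
probe_guard s
[... 342 characters left out ...]
ammer s [(array([189., 164.]), array([ 275.2, -440.8]), 0.92), (array([173., 188.]), array([ 408.6, -436.1]), 0.43)]
hammer t [(array([395., 291.]), array([ 275.8, -416.5]), 0.94)]
flux_can s []
flux_can t [(array([337., 170.]), array([ 670. , -243.8]), 0.86)]
half_brick s [(array([149., 259.]), array([ 699.3, -359.5]), 0.62)]
half_brick t [(array([376., 164.]), array([ 691.6, -373. ]), 0.68)]
straps(top img) z~162
(221, 194) [555.8 117.2]
(289, 180) [596.4 -79.6]
(297, 203) [ 528.3 -102. ]
(230, 218) [485.5  90.4]
bar ends z97 [array([544.8, 336.3]), array([395.7, 347.8])]
stand base corners [array([ 550.6, -288.4]), array([ 573.2, -393.3]), array([ 461.7, -420.2]), array([ 442.8, -313.6])]
```

View pics/crop1.png

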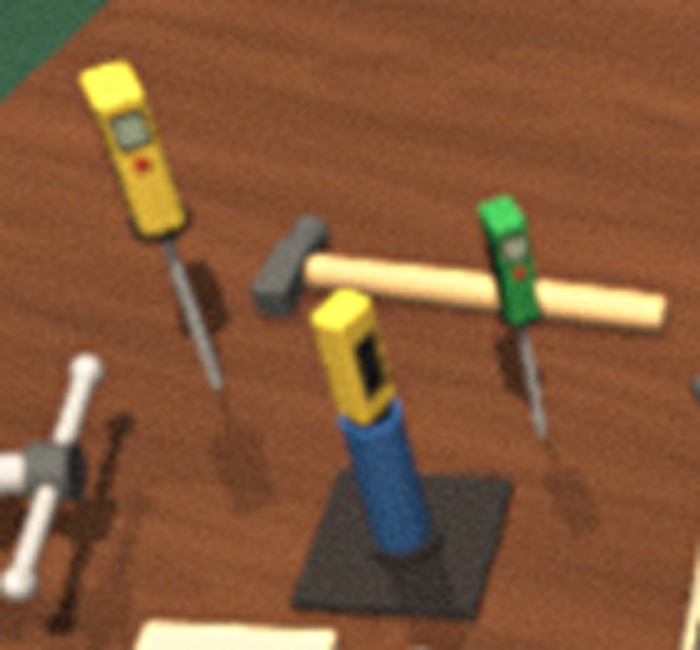

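The crop settles it: the yellow one in the blue pipe (scene 172,185) is clearly smaller than the loose yellow one at (127,135), and it is the one in the stand, so it is the probe. Next is a planner helper and a move to look at the rest, then the forge.

```bash
cat > p.py <<'E'
from h import *
def plan(P,yaw,n,start=None):
    """rows from start (pos,yaw) to P,yaw, tool kept down; prints rounded rows"""
    s=sensors.state(); 
    if start is None: start=(s['ee_pos'],s['ee_rot'])
    p=np.array(start[0],float); r=rot(start[1])
    T=R.from_euler('xyz',[180,0,yaw],degrees=True).as_matrix()
    P=np.array(P,float)
    w=R.from_matrix(r.T@T).as_rotvec(); dp=(P-p)/n
    for i in range(n):
        d=r.T@dp/10; print('%.2f, %.2f, %.2f, %.3f, %.3f, %.3f,'%(*d,*(w/n)), end='\n' if i%5<4 else '\n--\n')
        r=r@R.from_rotvec(w/n).as_matrix()
    return (P,[180,0,yaw])
E
python3 -c "
from p import *
a=plan((440,345,330),110,10)
print('=====')
plan((565,-33,330),90,12,a)"
```

```text
-2.92, -0.98, -1.02, 0.000, -0.000, 0.087,
-3.00, -0.73, -1.02, 0.000, -0.000, 0.087,
-3.05, -0.47, -1.02, 0.000, -0.000, 0.087,
-3.08, -0.20, -1.02, 0.000, -0.000, 0.087,
-3.08, 0.07, -1.02, 0.000, -0.000, 0.087,
--
-3.07, 0.33, -1.02, 0.000, -0.000, 0.087,
-3.03, 0.60, -1.02, 0.000, -0.000, 0.087,
-2.96, 0.86, -1.02, 0.000, -0.000, 0.087,
-2.88, 1.11, -1.02, 0.000, -0.000, 0.087,
-2.77, 1.35, -1.02, 0.000, -0.000, 0.087,
--
=====
-3.32, -0.10, -0.00, 0.000, -0.000, 0.029,
-3.32, -0.00, -0.00, 0.000, -0.000, 0.029,
-3.32, 0.09, 0.00, 0.000, -0.000, 0.029,
-3.31, 0.19, 0.00, 0.000, -0.000, 0.029,
-3.31, 0.29, 0.00, 0.000, -0.000, 0.029,
--
-3.30, 0.38, 0.00, 0.000, -0.000, 0.029,
-3.28, 0.48, 0.00, 0.000, -0.000, 0.029,
-3.27, 0.57, 0.00, 0.000, -0.000, 0.029,
-3.25, 0.67, 0.00, 0.000, -0.000, 0.029,
-3.23, 0.76, 0.00, 0.000, -0.000, 0.029,
--
-3.21, 0.86, 0.00, 0.000, -0.000, 0.029,
-3.18, 0.95, 0.00, 0.000, -0.000, 0.029,
```

Call:
step_arm(plan=[-2.92,-0.98,-1.02,0,0,0.087,-3.0,-0.73,-1.02,0,0,0.087,-3.05,-0.47,-1.02,0,0,0.087,-3.08,-0.2,-1.02,0,0,0.087,-3.08,0.07,-1.02,0,0,0.087])

```text
time_s: 2.62
ee_pos: [320.9, 440.9, 279.5]
ee_rot: [180.0, -0.0, 134.5]
force: [0.5, 0.8, -0.4]
gripper_width: 91.0
gripper_force: 0.0
```

Call:
step_arm(plan=[-3.07,0.33,-1.02,0,0,0.087,-3.03,0.6,-1.02,0,0,0.087,-2.96,0.86,-1.02,0,0,0.087,-2.88,1.11,-1.02,0,0,0.087,-2.77,1.35,-1.02,0,0,0.087])

```text
time_s: 3.03
ee_pos: [440.7, 343.3, 330.6]
ee_rot: [180.0, -0.0, 109.5]
force: [1.2, 0.9, -0.3]
gripper_width: 90.9
gripper_force: 0.0
```

Run:
```python
from p import *
np.set_printoptions(precision=1,suppress=True)
viewer.grab_frame('wrist');viewer.grab_frame('wrist');f=viewer.grab_frame('wrist'); save(f,'w1.png'); s=sensors.state(); print(s['ee_pos'],s['ee_rot'],f['position'],f['attitude'])
for n,z in(('rest_top',85),('stock_rest',0)):
    print(n,[(np.round(d['location']),atz(f,d['location'],z)[:2],round(d['score'],2)) for d in viewer.pinpoint(n,f)][:3])
```

```text
[441.2 343.4 330.6] [179.9  -0.  109.6] [417.9 410.5 487.3] [165.4  -0.3  19.4]
rest_top [(array([302., 187.]), array([471. , 343.5]), 0.7)]
stock_rest [(array([302., 168.]), array([472.8, 352.3]), 0.64)]
```

View pics/w1.png

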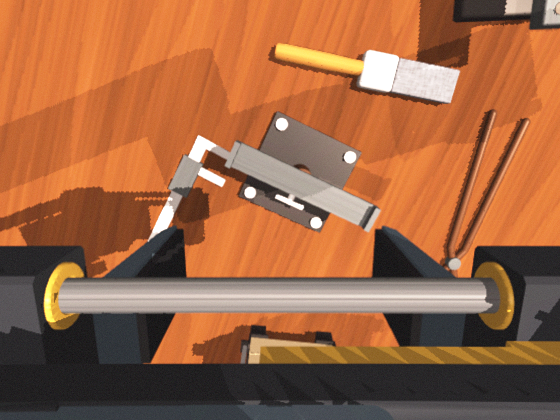

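The picture shows the bar from (236,155) to (375,218), with the calipers' jaw under its left end. Next, the bar centre and axis.

Run:
```python
from p import *
np.set_printoptions(precision=1,suppress=True)
f=viewer.grab_frame('wrist')
a=[atz(f,p,97) for p in[(238,142),(230,166),(381,207),(371,230)]]
print(a); c=np.mean(a,0); d=(a[2]+a[3]-a[0]-a[1])/2; print('c',c,'len',np.hypot(*d[:2]),'yaw',np.degrees(np.arctan2(d[1],d[0])), 'w',np.linalg.norm(a[0]-a[1]),np.linalg.norm(a[2]-a[3]))
g=f['img'][130:235,215:390][...,::-1]; cv2.imwrite('pics/w1c.png',cv2.resize(g,None,fx=4.5,fy=4.5,interpolation=cv2.INTER_CUBIC))
```

```text
[array([385.6, 369.6,  97. ]), array([385.4, 343.3,  97. ]), array([551. , 356.1,  97. ]), array([551.2, 328.7,  97. ])]
c [468.3 349.5  97. ] len 166.22032622146523 yaw -4.846504365722404 w 26.262309979958495 27.368052194350252
```

View pics/w1c.png

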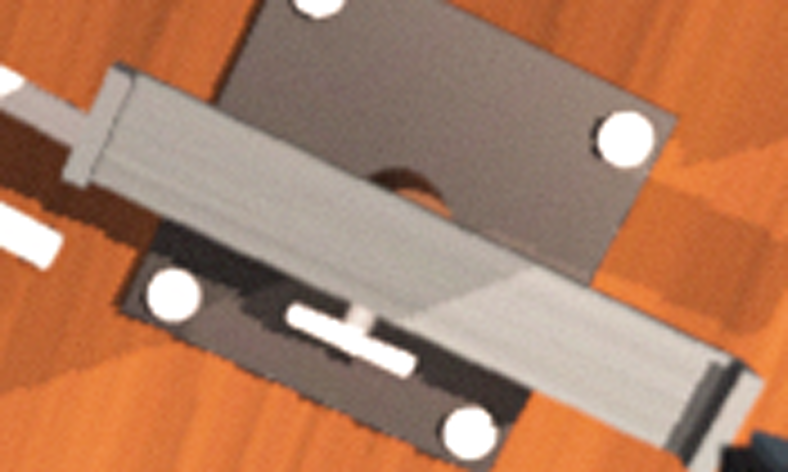

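Call:
step_arm(plan=[-3.32,-0.1,0,0,0,0.029,-3.32,0,0,0,0,0.029,-3.32,0.09,0,0,0,0.029,-3.31,0.19,0,0,0,0.029,-3.31,0.29,0,0,0,0.029])

```text
time_s: 3.75
ee_pos: [490.4, 186.5, 329.5]
ee_rot: [-179.9, -0.0, 101.6]
force: [-0.4, -0.4, -0.4]
gripper_width: 91.2
gripper_force: 0.0
```

Call:
step_arm(plan=[-3.3,0.38,0,0,0,0.029,-3.28,0.48,0,0,0,0.029,-3.27,0.57,0,0,0,0.029,-3.25,0.67,0,0,0,0.029,-3.23,0.76,0,0,0,0.029])

```text
time_s: 4.17
ee_pos: [542.3, 28.8, 329.6]
ee_rot: [-180.0, -0.0, 93.2]
force: [-0.3, 0.7, 0.4]
gripper_width: 91.2
gripper_force: 0.0
```

Run:
```python
from p import *
np.set_printoptions(precision=1,suppress=True)
viewer.grab_frame('wrist');viewer.grab_frame('wrist');f=viewer.grab_frame('wrist'); save(f,'w2.png'); s=sensors.state(); print(s['ee_pos'],s['ee_rot'],f['position'],f['attitude'])
for n,z in(('port_mouth',166),('cover',166),('forge',0)):
    print(n,[(np.round(d['location']),atz(f,d['location'],z)[:2],round(d['score'],2)) for d in viewer.pinpoint(n,f)][:3])
```

```text
[542.5  28.4 329.2] [-179.9   -0.    93.1] [538.4  98.8 484.8] [165.4  -0.    3. ]
port_mouth []
cover []
forge []
```

View pics/w2.png

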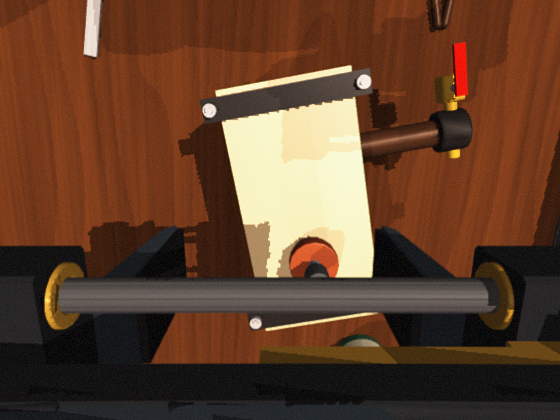

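The cover disc shows at (314,260), partly behind the gripper bar. I'm moving on by 2 rows to uncover it.

Call:
step_arm(plan=[-3.3,1.1,0,0,0,0.029,-3.3,1.1,0,0,0,0.029,0,0,0,0,0,0])

```text
time_s: 4.72
ee_pos: [568.6, -38.7, 329.4]
ee_rot: [180.0, 0.2, 89.7]
force: [0.2, -1.1, 0.3]
gripper_width: 91.4
gripper_force: 0.0
```

Run:
```python
from p import *
np.set_printoptions(precision=1,suppress=True)
f=viewer.grab_frame('wrist'); save(f,'w3.png'); s=sensors.state(); print(s['ee_pos'],s['ee_rot'],f['position'])
for n,z in(('port_mouth',166),('cover',166)):
    print(n,[(np.round(d['location']),atz(f,d['location'],z)[:2],round(d['score'],2)) for d in viewer.pinpoint(n,f)][:3])
im=f['img'].astype(int); m=((im[...,0]>120)&(im[...,1]<100)&(im[...,2]<80)&(im[...,0]>2*im[...,1])).astype(np.uint8); m[270:]=0
n,l,st,c=cv2.connectedComponentsWithStats(m)
for i in range(1,n):
    if st[i,4]>150: print(st[i],c[i],atz(f,c[i],182))
```

```text
[567.7 -36.5 329.5] [-180.     0.    89.8] [567.6  34.1 485. ]
port_mouth []
cover [(array([289., 188.]), array([576.5, -31.6]), 0.94)]
[    0     0   105   258 10630] [ 50.3 128.8] [388.1  20.1 182. ]
[  75    0   58  227 2544] [105.7 111.5] [433.1  33.2 182. ]
[ 428    0   94  270 9522] [478.2 156.9] [728.6  -3.6 182. ]
[516   0  19  45 303] [524.7  20.2] [749.1  96.4 182. ]
[ 527    0   30  141 1263] [540.  56.] [764.7  71.8 182. ]
[ 58   6  19  51 282] [66.8 31.2] [411.7  90.6 182. ]
[ 109   19   61  194 2679] [149.5  83.9] [469.1  53.6 182. ]
[ 381   95   43  148 2734] [402.7 164.2] [668.5  -9.1 182. ]
[437  99  19  80 461] [446.5 135.3] [701.4  13.7 182. ]
[ 10 114  22  66 346] [ 20.7 143.7] [363.    8.5 182. ]
[171 144  14  84 396] [178.8 181.6] [485.9 -22.5 182. ]
[263 165  52  50 868] [290.7 187.9] [577.8 -28.3 182. ]
[187 174  13  58 255] [193.5 206.6] [496.6 -43.7 182. ]
[359 176  14  40 295] [366.  195.5] [640.2 -35.  182. ]
[518 204  21  41 311] [528.1 223.2] [777.7 -59.7 182. ]
[352 244  18  26 177] [359.6 256.5] [637.6 -89.1 182. ]
[289 255  31  15 277] [305.4 263.5] [590.8 -95.4 182. ]
```

View pics/w3.png

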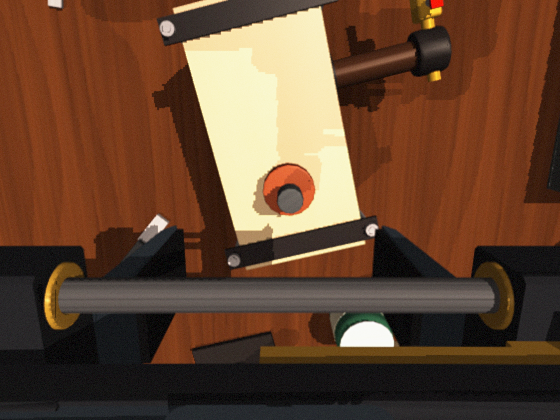

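The cover is cleanly visible: the disc spans columns 263–314 and rows 165–214, with the knob top at (290,199).

Run:
```python
from p import *
np.set_printoptions(precision=1,suppress=True)
f=viewer.grab_frame('wrist')
print('disc',atz(f,(289,190),180),'knob',atz(f,(290,199),218))
n=[atz(f,p,167) for p in((167,28),(234,260),(372,230))];print('nuts',n, np.degrees(np.arctan2(*(n[1]-n[0])[:2])),np.linalg.norm(n[1]-n[0]))
# bar at z=85, first wrist pose (position/attitude logged)
g=dict(f); g['position']=np.array([417.9,410.5,487.3]); g['attitude']=np.array([165.4,-.3,19.4])
cr=lambda x,y:(215+x/4.5-.4,130+y/4.5-.4)
u=[atz(g,cr(*p),85) for p in((220,107),(640,300))]; l=[atz(g,cr(*p),85) for p in((160,218),(520,383))]
e=[atz(g,cr(*p),97) for p in((120,65),(68,185),(762,380),(705,472))]
print(u,l,e,np.mean(e,0))
d=u[1]-u[0];d/=np.linalg.norm(d);nn=np.array([-d[1],d[0],0]);print('yaw',np.degrees(np.arctan2(d[1],d[0])),'width',[(u[0]-x)@nn for x in l])
mid=np.mean(e,0); off=((u[0]+l[0]/2+l[1]/2)/1-2*mid)@nn/2; print('centre',mid+off*nn)
```

```text
disc [574.6 -26.  180. ] knob [574.3 -24.8 218. ]
nuts [array([479.2, 100.2, 167. ]), array([525.2, -93.6, 167. ]), array([649.1, -65.2, 167. ])] 166.63927885465037 199.19377705927099
[array([419.3, 363.7,  85. ]), array([531.5, 353.3,  85. ])] [array([414.2, 333.7,  85. ]), array([511.5, 323.9,  85. ])] [array([394.6, 366.6,  97. ]), array([391.7, 336.2,  97. ]), array([563.3, 346.4,  97. ]), array([559.5, 320.4,  97. ])] [477.3 342.4  97. ]
yaw -5.326210524682033 width [np.float64(30.411095421493055), np.float64(31.119512167362377)]
centre [477.3 342.9  97. ]
```

Nut spacing comes out at 199 mm (200 expected) and the port computed from the nuts is (574.6,-26.3), agreeing with the disc. Lowering to grasp the knob head.

Call:
step_arm(plan=[0.55,0.34,2.5,0,0,0,0.55,0.34,2.5,0,0,0,0,0,2.8,0,0,0,0,0,2.6,0,0,0,0,0,2.35,0,0,0], hand=5)

```text
time_s: 5.33
ee_pos: [573.3, -23.2, 201.2]
ee_rot: [-180.0, -0.0, 90.0]
force: [0.3, -1.0, 0.1]
gripper_width: 60.7
gripper_force: 0.0
```

Call:
step_arm(plan=[0,0,0,0,0,0,0,0,0,0,0,0])

```text
time_s: 5.5
ee_pos: [573.4, -23.8, 202.1]
ee_rot: [-179.9, -0.0, 89.9]
force: [0.0, -0.1, 0.2]
gripper_width: 50.6
gripper_force: 0.0
```

Call:
step_arm(plan=[0,0,0,0,0,0,0,0,0,0,0,0,0,0,0,0,0,0,0,0,0,0,0,0,0,0,0,0,0,0], hand=1, newtons=25)

```text
time_s: 5.92
ee_pos: [574.7, -25.2, 203.4]
ee_rot: [179.9, 0.0, 89.8]
force: [-0.5, -0.0, -0.1]
gripper_width: 19.7
gripper_force: 11.3
```

Call:
step_arm(plan=[0,0,-1.0,0,0,0,0,0,-2.5,0,0,0,0,0,-2.5,0,0,0,1.5,-0.4,0,0,0,0,3.0,-0.8,0,0,0,0])

```text
time_s: 6.33
ee_pos: [563.9, 17.9, 264.9]
ee_rot: [179.7, 0.1, 89.6]
force: [0.5, 0.5, -1.8]
gripper_width: 19.2
gripper_force: 25.0
```

Call:
step_arm(plan=[3.6,-1.0,0,0,0,0,3.6,-1.0,0,0,0,0,3.6,-1.0,0,0,0,0,3.6,-1.0,0,0,0,0,3.6,-1.0,0,0,0,0])

```text
time_s: 6.75
ee_pos: [512.0, 201.4, 263.2]
ee_rot: [180.0, -0.0, 89.8]
force: [0.4, -0.4, -1.0]
gripper_width: 19.1
gripper_force: 25.0
```

Call:
step_arm(plan=[3.6,-1.0,0,0,0,0,3.6,-1.0,0,0,0,0,2.5,-0.65,0,0,0,0,0,0,0,0,0,0])

```text
time_s: 7.08
ee_pos: [485.1, 301.6, 262.9]
ee_rot: [-180.0, -0.2, 90.1]
force: [-0.0, -0.0, -1.1]
gripper_width: 20.1
gripper_force: 25.0
```

Run:
```python
from p import *
np.set_printoptions(precision=1,suppress=True)
fs={n:viewer.grab_frame(n) for n in('wrist','scene','top')}; s=sensors.state(); print(s['ee_pos'],s['ee_rot'],s['gripper_width'],s['force'])
for k,f in fs.items():
  for n,z in(('rest_top',85),('stock_rest',0),('cover',s['ee_pos'][2]-36)):
    print(k,n,[(np.round(d['location']),atz(f,d['location'],z)[:2],round(d['score'],2)) for d in viewer.pinpoint(n,f)][:2])
w=fs['wrist']['img'][60:300,150:430]; sc=fs['scene']['img'][170:300,330:480]
a=cv2.resize(w,(560,480)); b=cv2.resize(sc,(0,0),fx=1.6,fy=1.6)
b=cv2.copyMakeBorder(b,0,480-b.shape[0],0,0,cv2.BORDER_CONSTANT)
cv2.imwrite('pics/m4.png',np.hstack([a,b])[...,::-1]); print(fs['wrist']['position'],fs['wrist']['attitude'])
```

```text
[486.6 296.8 262.7] [180.    0.   89.9] 19.01363291106521 [ 0.2 -1.2 -0.8]
wrist rest_top [(array([263., 144.]), array([470.3, 346. ]), 0.63)]
wrist stock_rest [(array([268., 137.]), array([472.5, 346.7]), 0.86)]
wrist cover [(array([279., 258.]), array([484.3, 296. ]), 0.75)]
scene rest_top [(array([402., 240.]), array([466.5, 342.6]), 0.73)]
scene stock_rest [(array([395., 261.]), array([479.4, 344.4]), 0.77)]
scene cover [(array([396., 206.]), array([479.3, 293. ]), 0.51), (array([402., 241.]), array([591.1, 318.9]), 0.5)]
top rest_top [(array([148., 227.]), array([471.2, 347.3]), 0.8), (array([316., 267.]), array([ 348.5, -159.2]), 0.7)]
top stock_rest [(array([157., 232.]), array([468.3, 343.4]), 0.69)]
top cover [(array([153., 217.]), array([480.4, 291.5]), 0.69)]
[483.8 373.5 418.9] [165.7  -0.    0.1]
```

View pics/m4.png

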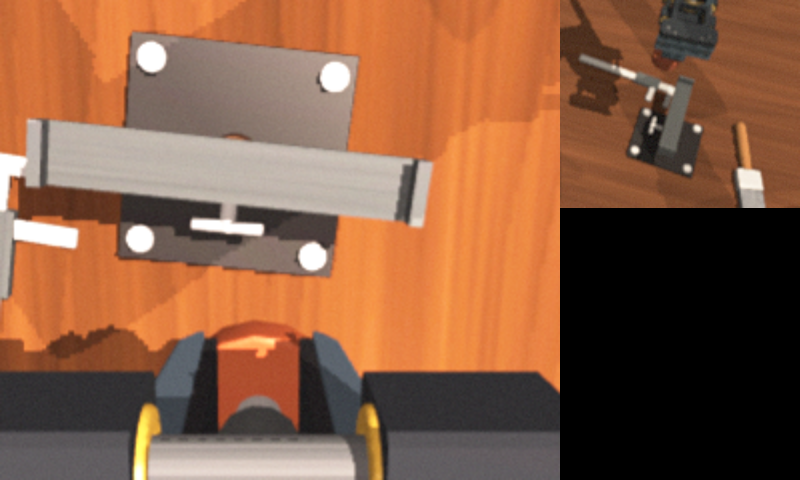

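The bar is clear in the crop (centre about (228,171) in the left panel) and the cover hangs upright. Computing the bar centre.

Run:
```python
from p import *
np.set_printoptions(precision=1,suppress=True)
f=viewer.grab_frame('wrist'); cr=lambda x,y:(150+x/2-.25,60+y/2-.25)
u=[atz(f,cr(*p),85) for p in((60,122),(400,158))]; l=[atz(f,cr(*p),85) for p in((60,187),(390,219))]
e=[atz(f,cr(*p),97) for p in((27,119),(27,186),(432,162),(417,226))]
print(u,l,np.mean(e,0), np.mean([np.mean(u,0),np.mean(l,0)],0)); s=sensors.state();print(s['ee_pos'],s['ee_rot'])
```

```text
[array([400.5, 361. ,  85. ]), array([548.4, 345.1,  85. ])] [array([398.5, 333. ,  85. ]), array([545.1, 318.2,  85. ])] [473.  339.6  97. ] [473.1 339.3  85. ]
[486.7 296.8 262.5] [-180.    -0.    89.8]
```

Call:
step_arm(plan=[2.16,-0.63,0,0,0,0,2.16,-0.63,0,0,0,0,0,0,3.0,0,0,0,0,0,3.0,0,0,0,0,0,3.0,0,0,0])

```text
time_s: 8.15
ee_pos: [474.2, 340.9, 171.9]
ee_rot: [179.9, -0.1, 89.9]
force: [0.8, -0.1, -1.2]
gripper_width: 19.2
gripper_force: 25.0
```

Call:
step_arm(plan=[0,0,2.0,0,0,0,0,0,1.5,0,0,0,0,0,0.8,0,0,0,0,0,0.3,0,0,0,0,0,0,0,0,0])

```text
time_s: 8.57
ee_pos: [474.2, 340.3, 126.3]
ee_rot: [-180.0, 0.0, 89.8]
force: [0.1, -0.1, -0.3]
gripper_width: 19.4
gripper_force: 25.0
```

Run:
```python
from p import *
np.set_printoptions(precision=1,suppress=True)
fs={n:viewer.grab_frame(n) for n in('wrist','scene')}; s=sensors.state(); print(s['ee_pos'],s['ee_rot'],s['gripper_width'],s['force'])
w=fs['wrist']['img'][60:300,150:430]; sc=fs['scene']['img'][200:290,360:450]
a=cv2.resize(w,(420,360)); b=cv2.resize(sc,(360,360),interpolation=cv2.INTER_CUBIC)
cv2.imwrite('pics/m5.png',np.hstack([a,b])[...,::-1])
```

```text
[474.8 340.8 127.6] [179.9  -0.1  89.8] 19.082754485733442 [0.6 0.2 0. ]
```

View pics/m5.png

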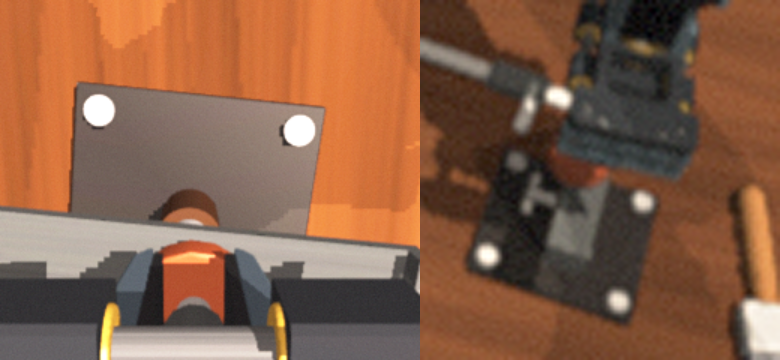

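The cover is over the bar and overhangs its far edge (disc edge at (195,243) in the left panel, bar edge at about (195,230)). Lowering the last millimetres gently.

Call:
step_arm(plan=[0,0,0.2,0,0,0,0,0,0.15,0,0,0,0,0,0,0,0,0])

```text
time_s: 8.92
ee_pos: [474.2, 340.4, 123.3]
ee_rot: [180.0, -0.0, 89.8]
force: [0.5, 0.2, -1.3]
gripper_width: 19.6
gripper_force: 25.0
```

Call:
step_arm(plan=[0,0,0.1,0,0,0,0,0,0,0,0,0])

```text
time_s: 9.08
ee_pos: [474.4, 340.5, 122.4]
ee_rot: [180.0, -0.0, 89.8]
force: [-0.7, -0.6, 0.7]
gripper_width: 19.6
gripper_force: 25.0
```

Call:
step_arm(plan=[0,0,0.1,0,0,0,0,0,0,0,0,0])

```text
time_s: 9.25
ee_pos: [474.4, 340.5, 122.3]
ee_rot: [179.9, -0.0, 89.8]
force: [-1.9, -1.3, 6.2]
gripper_width: 19.3
gripper_force: 25.0
```

Contact is felt (6 N). Release and rise.

Call:
step_arm(plan=[0,0,-0.05,0,0,0,0,0,0,0,0,0,0,0,0,0,0,0,0,0,0,0,0,0], hand=5)

```text
time_s: 9.58
ee_pos: [474.1, 340.3, 121.3]
ee_rot: [-180.0, 0.0, 89.8]
force: [0.4, -0.5, -0.8]
gripper_width: 43.0
gripper_force: 0.0
```

Call:
step_arm(plan=[0,0,-1.5,0,0,0,0,0,-3.0,0,0,0,0,0,-3.5,0,0,0,-2.5,0,-3.5,0,0,0,-2.5,0,-3.5,0,0,0])

```text
time_s: 10.0
ee_pos: [473.7, 292.0, 270.3]
ee_rot: [-180.0, 0.0, 89.9]
force: [0.8, 0.5, 1.4]
gripper_width: 50.3
gripper_force: 0.0
```

Run:
```python
from p import *
np.set_printoptions(precision=1,suppress=True)
viewer.grab_frame('wrist');f=viewer.grab_frame('wrist'); s=sensors.state(); print(s['ee_pos'],s['ee_rot'],s['gripper_width'],s['force'])
cv2.imwrite('pics/m6.png',cv2.resize(f['img'][40:290,100:440],None,fx=2.2,fy=2.2)[...,::-1])
for n,z in(('rest_top',85),('stock_rest',0),('cover',85)):
    print(n,[(np.round(d['location']),atz(f,d['location'],z)[:2],round(d['score'],2)) for d in viewer.pinpoint(n,f)][:2])
im=f['img'].astype(int)
# red relative to bench: low green/blue ratio near expected px
px=proj(f,(474,340,101));kx=proj(f,(474,340,137));print(px,kx)
x,y=px.astype(int)
sub=cv2.cvtColor(f['img'],cv2.COLOR_RGB2HSV)
for r in range(y-30,y+32,4): print(r,sub[r,x-36:x+40:6,0].tolist(),sub[r,x-36:x+40:6,1].tolist())
```

```text
[476.3 290.9 275.6] [179.4  -0.3  89.7] 49.917334842562276 [ 0.5 -0.4  0.4]
rest_top [(array([270., 125.]), array([469.6, 349.4]), 0.98)]
stock_rest [(array([274., 126.]), array([473.9, 344.9]), 0.92)]
cover [(array([274., 141.]), array([473.1, 334.9]), 0.66)]
[274.7 136.6] [274.7 139.5]
106 [14, 9, 6, 12, 11, 13, 11, 10, 8, 11, 8, 10, 9] [52, 51, 54, 49, 49, 52, 53, 55, 45, 55, 54, 50, 50]
110 [6, 4, 10, 10, 14, 13, 6, 8, 9, 11, 9, 9, 8] [51, 48, 56, 53, 54, 57, 54, 50, 57, 56, 54, 50, 47]
114 [19, 21, 12, 14, 15, 9, 12, 8, 6, 10, 10, 11, 14] [26, 27, 27, 23, 31, 29, 63, 52, 57, 55, 60, 57, 55]
118 [14, 18, 13, 11, 17, 6, 14, 8, 14, 10, 19, 17, 10] [26, 24, 26, 26, 24, 120, 146, 140, 20, 28, 30, 32, 38]
122 [12, 19, 17, 12, 14, 18, 18, 19, 20, 9, 11, 12, 12] [25, 27, 29, 25, 152, 132, 123, 118, 112, 25, 25, 26, 22]
126 [20, 14, 13, 11, 16, 16, 16, 17, 19, 16, 10, 20, 13] [28, 29, 26, 168, 140, 135, 129, 125, 121, 130, 29, 29, 24]
130 [19, 11, 17, 15, 15, 17, 18, 18, 17, 19, 17, 17, 17] [22, 23, 20, 145, 140, 134, 132, 124, 124, 119, 24, 28, 24]
134 [13, 12, 5, 15, 15, 8, 18, 8, 17, 
[... 262 characters left out ...]
41, 24, 27, 27, 145, 138, 160, 25, 21]
146 [9, 15, 7, 7, 5, 13, 13, 20, 7, 16, 8, 13, 16] [34, 23, 184, 182, 98, 23, 26, 27, 112, 147, 132, 25, 28]
150 [176, 177, 4, 8, 7, 16, 13, 14, 9, 16, 6, 176, 19] [38, 42, 68, 187, 176, 26, 27, 33, 147, 149, 162, 41, 35]
154 [170, 12, 12, 7, 8, 14, 10, 15, 15, 15, 0, 13, 11] [49, 51, 29, 181, 188, 25, 29, 26, 150, 149, 11, 33, 54]
158 [12, 10, 8, 7, 8, 7, 6, 14, 14, 13, 11, 5, 9] [54, 33, 64, 118, 199, 184, 109, 160, 154, 174, 54, 46, 40]
162 [10, 16, 17, 4, 7, 7, 14, 15, 14, 13, 12, 10, 6] [29, 58, 49, 37, 194, 186, 160, 165, 164, 39, 48, 44, 53]
166 [5, 170, 15, 0, 0, 7, 10, 6, 10, 13, 13, 8, 8] [31, 44, 46, 27, 47, 187, 186, 156, 50, 63, 56, 60, 62]
```

View pics/m6.png

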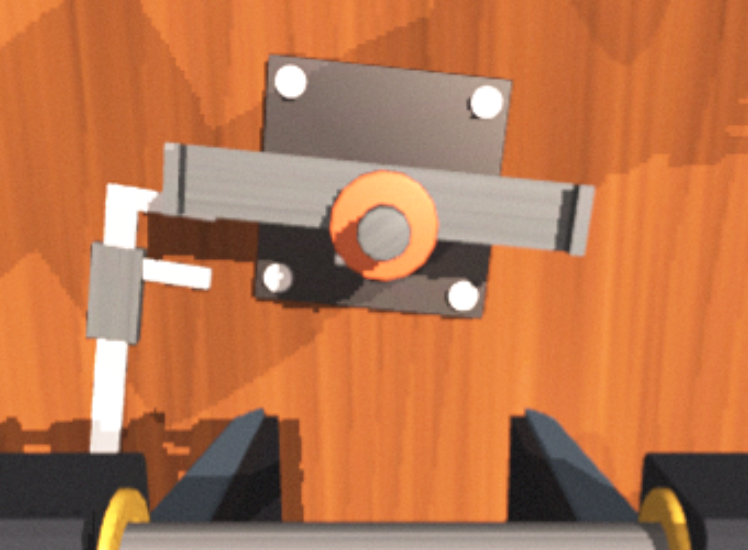

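The cover stands upright on the bar, but sits off-centre toward -y: the disc centre is at (384,224) in the crop and the bar's mid-line at about (384,201). Measuring the offset in a settled frame so I can mend it.

```bash
cat > q.py <<'E'
from p import *
np.set_printoptions(precision=1,suppress=True)
def meas(f,show=True):
    hsv=cv2.cvtColor(f['img'],cv2.COLOR_RGB2HSV).astype(int); S=hsv[...,1]
    px=proj(f,(474,340,101)); x0,y0=px.astype(int)
    m=(S>95).astype(np.uint8)
    # bar edges by columns off the disc: low-saturation run around the bar
    out=[]
    for xw in list(range(412,445,4))+list(range(506,540,4)):
        col,row=proj(f,(xw,342-(xw-474)*.093,85)).astype(int)
        c=S[row-40:row+40,col].astype(int); V=hsv[row-40:row+40,col,2]
        g=np.abs(np.gradient(cv2.GaussianBlur(f['img'][row-40:row+40,col-1:col+2].mean(1).astype(np.float32),(1,5),0).sum(1)))
        out.append((col,row,c,V))
    return px,out
E
python3 - <<'E'
from q import *
f=viewer.grab_frame('wrist'); s=sensors.state(); print(s['ee_pos'],s['ee_rot'],f['position'],f['attitude'])
print('disc?',proj(f,(474,340,101)))
hsv=cv2.cvtColor(f['img'],cv2.COLOR_RGB2HSV).astype(int)
for col in (200,215,230,322,335):
    print(col,[(r,hsv[r,col,1],hsv[r,col,2]) for r in range(98,160,2)])
x0,y0=proj(f,(474,335,101)).astype(int)
m=np.zeros(hsv.shape[:2],np.uint8); m[y0-34:y0+34,x0-34:x0+34]=(hsv[y0-34:y0+34,x0-34:x0+34,1]>95)
cs,_=cv2.findContours(m,cv2.RETR_EXTERNAL,cv2.CHAIN_APPROX_NONE); c=max(cs,key=cv2.contourArea); print('disc',cv2.minEnclosingCircle(c),cv2.boundingRect(c),atz(f,cv2.minEnclosingCircle(c)[0],99))
E
```

```text
[473.3 291.9 267.7] [-179.9    0.1   89.8] [472.8 364.1 424.3] [165.5  -0.   -0.2]
disc? [280.2 140.2]
200 [(98, np.int64(182), np.int64(179)), (100, np.int64(188), np.int64(175)), (102, np.int64(187), np.int64(176)), (104, np.int64(188), np.int64(179)), (106, np.int64(186), np.int64(177)), (108, np.int64(183), np.int64(177)), (110, np.int64(35), np.int64(182)), (112, np.int64(26), np.int64(179)), (114, np.int64(28), np.int64(185)), (116, np.int64(30), np.int64(181)), (118, np.int64(24), np.int64(179)), (120, np.int64(25), np.int64(181)), (122, np.int64(30), np.int64(186)), (124, np.int64(31), np.int64(180)), (126, np.int64(21), np.int64(185)), (128, np.int64(29), np.int64(182)), (130, np.int64(24), np.int64(179)), (132, np.int64(26), np.int64(185)), (134, np.int64(27), np.int64(179)), (136, np.int64(27), np.int64(172)), (138, np.int64(30), np.int64(180)), (140, np.int64(28), np.int64(184)), (142, np.int64(45), np.int64(170)), (144, np.int64(161), np.int64(92)), (146, np.int64(181), np.int64(83)), (148, np.int64(182), np.int64(91)), (150, np.int64(165), np.int64(94)), (152, np.int64(
[... 4021 characters left out ...]
 np.int64(198)), (128, np.int64(25), np.int64(193)), (130, np.int64(28), np.int64(190)), (132, np.int64(26), np.int64(189)), (134, np.int64(25), np.int64(194)), (136, np.int64(26), np.int64(196)), (138, np.int64(26), np.int64(193)), (140, np.int64(30), np.int64(189)), (142, np.int64(27), np.int64(186)), (144, np.int64(23), np.int64(189)), (146, np.int64(29), np.int64(183)), (148, np.int64(30), np.int64(186)), (150, np.int64(26), np.int64(185)), (152, np.int64(28), np.int64(190)), (154, np.int64(27), np.int64(195)), (156, np.int64(171), np.int64(235)), (158, np.int64(186), np.int64(235))]
disc ((279.7817077636719, 145.85238647460938), 26.176069259643555) (254, 120, 52, 53) [473.6 335.   99. ]
```

Run:
```python
from q import *
f=viewer.grab_frame('wrist'); s=sensors.state(); print(s['ee_pos'],s['ee_rot'],f['position'])
b=atz(f,(279.8,133.4),85); d=atz(f,(279.8,145.9),99); print('bar',b,'disc',d, 'edges',atz(f,(280,117),85)[1],atz(f,(280,149.6),85)[1])
im=f['img']; hsv=cv2.cvtColor(im,cv2.COLOR_RGB2HSV); 
print('knob px rows', [(r,hsv[r,280,1]) for r in range(132,164,2)], 'cols',[(c,hsv[148,c,1]) for c in range(262,300,2)])
print('pred knob',proj(f,(d[0],d[1],137)), proj(f,(474,340.4,137)))
```

```text
[473.2 292.  267.3] [-179.8    0.1   89.9] [472.7 364.4 423.4]
bar [473.1 344.7  85. ] disc [473.1 335.   99. ] edges 358.844885269297 330.4513679402321
knob px rows [(132, np.uint8(130)), (134, np.uint8(134)), (136, np.uint8(156)), (138, np.uint8(25)), (140, np.uint8(24)), (142, np.uint8(22)), (144, np.uint8(26)), (146, np.uint8(27)), (148, np.uint8(28)), (150, np.uint8(25)), (152, np.uint8(25)), (154, np.uint8(28)), (156, np.uint8(27)), (158, np.uint8(25)), (160, np.uint8(29)), (162, np.uint8(48))] cols [(262, np.uint8(188)), (264, np.uint8(186)), (266, np.uint8(181)), (268, np.uint8(99)), (270, np.uint8(29)), (272, np.uint8(28)), (274, np.uint8(25)), (276, np.uint8(27)), (278, np.uint8(25)), (280, np.uint8(28)), (282, np.uint8(24)), (284, np.uint8(26)), (286, np.uint8(25)), (288, np.uint8(29)), (290, np.uint8(23)), (292, np.uint8(33)), (294, np.uint8(146)), (296, np.uint8(142)), (298, np.uint8(142))]
pred knob [279.9 150.5] [281.1 143.3]
```

In a settled frame the cover is at y = 335.0 and the bar's centre line at y = 344.7. My earlier number mixed pixels and pose from unsettled frames. I'm regrasping and shifting it +9.7 mm in y, and from here I'll let the arm settle before measuring.

Call:
step_arm(plan=[2.2,0.05,0,0,0,0,2.1,0.05,2.5,0,0,0,0,0,3.5,0,0,0,0,0,3.5,0,0,0,0,0,2.5,0,0,0])

```text
time_s: 10.77
ee_pos: [472.9, 334.7, 144.5]
ee_rot: [-179.7, 0.2, 89.9]
force: [-0.7, 0.5, -0.1]
gripper_width: 50.2
gripper_force: 0.0
```

Call:
step_arm(plan=[0,0,1.5,0,0,0,0,0,0.9,0,0,0,0,0,0,0,0,0,0,0,0,0,0,0])

```text
time_s: 11.1
ee_pos: [475.0, 335.2, 124.7]
ee_rot: [-179.9, 0.0, 89.9]
force: [-0.3, 0.3, 0.9]
gripper_width: 49.9
gripper_force: 0.0
```

Call:
step_arm(plan=[0,0,0,0,0,0,0,0,0,0,0,0,0,0,0,0,0,0,0,0,0,0,0,0,0,0,0,0,0,0], hand=1)

```text
time_s: 11.52
ee_pos: [475.2, 335.0, 125.9]
ee_rot: [180.0, -0.0, 89.8]
force: [-0.2, 0.9, 1.9]
gripper_width: 19.5
gripper_force: 11.3
```

Call:
step_arm(plan=[0,0,-0.4,0,0,0,0,0,-0.4,0,0,0,0.5,0,0,0,0,0,0.47,0,0,0,0,0,0,0,0,0,0,0])

```text
time_s: 11.93
ee_pos: [475.3, 345.7, 133.3]
ee_rot: [180.0, -0.1, 89.9]
force: [1.0, -0.8, -0.3]
gripper_width: 19.3
gripper_force: 25.0
```

Call:
step_arm(plan=[0,0,0.4,0,0,0,0,0,0.3,0,0,0,0,0,0,0,0,0,0,0,0,0,0,0])

```text
time_s: 12.27
ee_pos: [474.9, 344.4, 125.8]
ee_rot: [-180.0, 0.0, 89.8]
force: [0.4, 0.5, -1.2]
gripper_width: 18.8
gripper_force: 25.0
```

Call:
step_arm(plan=[0,0,0.1,0,0,0,0,0,0,0,0,0])

```text
time_s: 12.43
ee_pos: [475.0, 344.4, 125.7]
ee_rot: [-180.0, 0.0, 89.8]
force: [-1.3, -0.5, 3.8]
gripper_width: 19.4
gripper_force: 25.0
```

Call:
step_arm(plan=[0,0,0.05,0,0,0,0,0,0,0,0,0])

```text
time_s: 12.6
ee_pos: [475.0, 344.4, 125.7]
ee_rot: [180.0, -0.0, 89.8]
force: [-2.0, -0.9, 6.4]
gripper_width: 19.2
gripper_force: 25.0
```

Contact. Release, rise straight, back off, settle and check.

Call:
step_arm(plan=[0,0,-0.05,0,0,0,0,0,0,0,0,0,0,0,0,0,0,0,0,0,0,0,0,0], hand=5)

```text
time_s: 12.93
ee_pos: [475.2, 344.6, 125.0]
ee_rot: [-180.0, 0.0, 89.8]
force: [-0.5, 0.5, -1.1]
gripper_width: 43.0
gripper_force: 0.0
```

Call:
step_arm(plan=[0,0,-1.5,0,0,0,0,0,-3.0,0,0,0,0,0,-3.5,0,0,0,-2.6,0,-3.5,0,0,0,-2.6,0,-3.0,0,0,0])

```text
time_s: 13.35
ee_pos: [475.1, 294.2, 270.3]
ee_rot: [180.0, -0.0, 90.0]
force: [0.3, -0.3, -0.0]
gripper_width: 49.9
gripper_force: 0.0
```

Call:
step_arm(plan=[0,0,0,0,0,0,0,0,0,0,0,0,0,0,0,0,0,0,0,0,0,0,0,0,0,0,0,0,0,0])

```text
time_s: 13.77
ee_pos: [474.4, 294.0, 266.9]
ee_rot: [-179.8, 0.1, 89.9]
force: [-0.4, -1.5, -0.4]
gripper_width: 49.9
gripper_force: 0.0
```

Run:
```python
from q import *
f=viewer.grab_frame('wrist'); s=sensors.state(); print(s['ee_pos'],s['ee_rot'],f['position'],f['attitude'])
hsv=cv2.cvtColor(f['img'],cv2.COLOR_RGB2HSV).astype(int)
x0,y0=proj(f,(474,344,101)).astype(int)
m=np.zeros(hsv.shape[:2],np.uint8); m[y0-34:y0+34,x0-31:x0+31]=(hsv[y0-34:y0+34,x0-31:x0+31,1]>95)
cs,_=cv2.findContours(m,cv2.RETR_EXTERNAL,cv2.CHAIN_APPROX_NONE); c=max(cs,key=cv2.contourArea); cc,r=cv2.minEnclosingCircle(c); print('disc',cc,r,cv2.boundingRect(c),atz(f,cc,99))
E=[]
for col in list(range(205,235,5))+list(range(318,340,5)):
    a=hsv[:,col,:]; ok=(a[:,1]<40)&(a[:,2]>140)
    r0=int(proj(f,(474,344.7,85))[1]-(280-col)*.1); u=r0
    while ok[u-1] or ok[u-2]: u-=1
    l=r0
    while ok[l+1] or ok[l+2]: l+=1
    A=atz(f,(col,u-.5),85);B=atz(f,(col,l+.5),85); E.append(np.r_[(A+B)/2,A[1]-B[1]]); 
E=np.array(E);print(E[:,[0,1,3]]); k=np.polyfit(E[:,0],E[:,1],1); print('bar y at 474:',np.polyval(k,474),np.degrees(np.arctan(k[0])))
```

```text
[474.5 294.1 267.1] [-179.9    0.1   89.9] [473.7 366.6 422.6] [165.4   0.1  -0.1]
disc (279.89495849609375, 137.2899169921875) 26.62152099609375 (254, 111, 52, 52) [474.1 344.4  99. ]
[[408.1 351.5  26.7]
 [412.5 350.6  26.8]
 [416.9 350.6  26.8]
 [421.3 349.7  26.8]
 [425.7 349.7  28.5]
 [430.1 349.3  27.7]
 [508.  341.3  28. ]
 [512.5 340.8  28.9]
 [516.9 340.4  28.1]
 [521.4 339.9  27.2]
 [525.9 339.   27.2]]
bar y at 474: 344.64255651184715 -5.803918656545959
```

The cover is now centred: disc y = 344.4 against bar y = 344.6. On to a settled look at the open port.

Call:
step_arm(plan=[-3.3,1.0,-0.6,0,0,0,-3.3,1.0,-0.6,0,0,0,-3.3,1.0,-0.6,0,0,0,-3.3,1.0,-0.6,0,0,0,-3.3,1.0,-0.6,0,0,0])

```text
time_s: 14.23
ee_pos: [524.6, 127.6, 298.0]
ee_rot: [-179.9, 0.0, 89.9]
force: [0.0, 0.1, 0.6]
gripper_width: 50.0
gripper_force: 0.0
```

Call:
step_arm(plan=[-3.3,1.0,-0.6,0,0,0,-3.3,1.0,-0.6,0,0,0,-3.3,1.0,-0.6,0,0,0,-3.3,1.0,-0.6,0,0,0,-3.0,1.0,-0.6,0,0,0])

```text
time_s: 14.65
ee_pos: [574.3, -35.2, 328.0]
ee_rot: [-179.9, -0.0, 89.8]
force: [0.1, -0.0, -0.3]
gripper_width: 50.3
gripper_force: 0.0
```

Call:
step_arm(plan=[0,0,0,0,0,0,0,0,0,0,0,0,0,0,0,0,0,0,0,0,0,0,0,0,0,0,0,0,0,0])

```text
time_s: 15.07
ee_pos: [573.6, -32.2, 328.3]
ee_rot: [-179.9, -0.0, 89.9]
force: [-0.5, -0.5, 0.2]
gripper_width: 50.3
gripper_force: 0.0
```

```bash
cat > port.py <<'E'
from q import *
def port(f,guess=(574.6,-30)):
    im=f['img'].astype(int); v=im.max(2)
    p=proj(f,(*guess,166)); x0,y0=p.astype(int)
    # fit: flange (r=20,z=166) dark grey against cream; bore r=10 darker
    from scipy.optimize import minimize
    g=cv2.GaussianBlur(v.astype(np.float32),(3,3),0)
    a=np.linspace(0,2*np.pi,72,endpoint=False)
    def ring(c,r):
        P=np.array([proj(f,(c[0]+r*np.cos(t),c[1]+r*np.sin(t),166)) for t in a]).astype(np.float32)
        return cv2.remap(g,P[:,0].reshape(-1,1),P[:,1].reshape(-1,1),cv2.INTER_LINEAR).ravel()
    def sc(c,r): return (np.clip(ring(c,r+2)-ring(c,r-2),-20,60)).mean()
    res={}
    for r in(10,20):
        best=max(((sc((guess[0]+i,guess[1]+j),r),i,j) for i in range(-10,11,2) for j in range(-10,11,2)))
        m=minimize(lambda c:-sc(c,r),(guess[0]+best[1],guess[1]+best[2]),method='Nelder-Mead',options=dict(initial_simplex=None,xatol=.1))
        res[r]=(m.x,-m.fun)
    return res
E
python3 - <<'E'
from port import *
f=viewer.grab_frame('wrist'); s=sensors.state(); print(s['ee_pos'],s['ee_rot'],f['position'],f['attitude'])
print([(np.round(d['location']),atz(f,d['location'],166)[:2],round(d['score'],2)) for d in viewer.pinpoint('port_mouth',f)][:3])
print(port(f))
p=proj(f,(574.6,-30,166));x,y=p.astype(int);v=f['img'].max(2);print(x,y)
for r in range(y-34,y+36,4): print(r,v[r,x-36:x+38:3].tolist())
save(f,'port.png')
E
```

```text
[573.7 -32.3 328.5] [-180.    -0.    89.9] [572.6  40.1 484.2] [165.5  -0.   -0.1]
[(array([285., 194.]), array([577.9, -29.9]), 0.66)]
{10: (array([576.4, -28.6]), np.float64(43.45915985107422)), 20: (array([576.6, -30. ]), np.float64(60.0))}
280 194
160 [249, 250, 250, 250, 249, 250, 249, 249, 249, 250, 249, 248, 249, 249, 250, 249, 249, 249, 249, 250, 249, 250, 250, 250, 250]
164 [250, 249, 249, 249, 250, 249, 249, 249, 249, 250, 249, 249, 250, 250, 250, 250, 249, 249, 249, 249, 249, 249, 250, 249, 250]
168 [249, 250, 249, 249, 249, 250, 249, 250, 250, 250, 249, 250, 250, 249, 248, 249, 249, 250, 250, 249, 249, 249, 250, 249, 249]
172 [249, 249, 249, 250, 250, 250, 249, 249, 250, 250, 253, 198, 189, 161, 154, 231, 248, 249, 249, 249, 250, 249, 250, 250, 250]
176 [250, 248, 249, 250, 249, 250, 249, 249, 219, 92, 124, 139, 143, 145, 143, 156, 169, 143, 249, 247, 249, 249, 249, 249, 249]
180 [250, 250, 250, 249, 250, 250, 250, 230, 119, 131, 133, 128, 128, 134, 134, 136, 136, 144, 159, 224, 250, 249, 249, 249, 249]
184 [249, 250, 250, 250, 250, 250, 161, 121, 132, 136, 130, 116, 108,
[... 767 characters left out ...]
 132, 127, 123, 116, 239, 249, 250, 249, 249, 250]
212 [250, 250, 249, 249, 249, 250, 249, 250, 195, 117, 122, 127, 125, 126, 129, 127, 118, 129, 251, 250, 250, 249, 250, 250, 250]
216 [249, 250, 250, 249, 249, 250, 249, 250, 249, 251, 244, 242, 170, 217, 207, 243, 251, 249, 250, 249, 250, 249, 249, 250, 249]
220 [250, 250, 250, 250, 250, 250, 249, 249, 250, 250, 250, 249, 249, 249, 250, 249, 250, 249, 250, 249, 250, 249, 250, 249, 249]
224 [250, 249, 250, 250, 249, 250, 250, 250, 250, 249, 249, 250, 250, 249, 249, 250, 250, 249, 249, 249, 250, 250, 249, 249, 249]
228 [173, 176, 245, 249, 250, 250, 251, 251, 252, 249, 250, 250, 249, 250, 250, 250, 249, 250, 250, 249, 249, 249, 250, 250, 249]
```

The flange fits at (576.6,-30.0) with a good score, and it agrees with the grip history. Now to the probe stand with yaw 12.

```bash
python3 -c "
from p import *
plan((472,-360,330),12,12)"
```

```text
-2.73, -0.84, -0.01, -0.000, 0.000, 0.113,
-2.81, -0.53, -0.01, -0.000, 0.000, 0.113,
-2.85, -0.21, -0.01, -0.000, 0.000, 0.113,
-2.86, 0.11, -0.01, -0.000, 0.000, 0.113,
-2.82, 0.44, -0.01, -0.000, 0.000, 0.113,
--
-2.76, 0.75, -0.01, -0.000, 0.000, 0.113,
-2.65, 1.06, -0.01, -0.000, 0.000, 0.113,
-2.52, 1.35, -0.01, -0.000, 0.000, 0.113,
-2.35, 1.63, -0.01, -0.000, 0.000, 0.113,
-2.15, 1.88, -0.01, -0.000, 0.000, 0.113,
--
-1.92, 2.12, -0.01, -0.000, 0.000, 0.113,
-1.67, 2.32, -0.01, -0.000, 0.000, 0.113,
```

Call:
step_arm(plan=[-2.73,-0.84,0,0,0,0.113,-2.81,-0.53,0,0,0,0.113,-2.85,-0.21,0,0,0,0.113,-2.86,0.11,0,0,0,0.113,-2.82,0.44,0,0,0,0.113])

```text
time_s: 15.58
ee_pos: [531.0, -170.4, 328.8]
ee_rot: [180.0, -0.0, 57.2]
force: [-0.4, 0.6, 1.0]
gripper_width: 50.3
gripper_force: 0.0
```

Call:
step_arm(plan=[-2.76,0.75,0,0,0,0.113,-2.65,1.06,0,0,0,0.113,-2.52,1.35,0,0,0,0.113,-2.35,1.63,0,0,0,0.113,-2.15,1.88,0,0,0,0.113])

```text
time_s: 16.0
ee_pos: [488.7, -307.0, 328.8]
ee_rot: [180.0, -0.0, 24.8]
force: [0.9, -1.1, -0.3]
gripper_width: 50.3
gripper_force: 0.0
```

Call:
step_arm(plan=[-1.92,2.12,0,0,0,0.113,-1.67,2.32,0,0,0,0.113,0,0,0,0,0,0,0,0,0,0,0,0,0,0,0,0,0,0])

```text
time_s: 16.42
ee_pos: [472.5, -360.3, 328.6]
ee_rot: [-180.0, -0.0, 12.2]
force: [-0.4, 0.2, -0.2]
gripper_width: 49.9
gripper_force: 0.0
```

Call:
step_arm(plan=[0,0,0,0,0,0,0,0,0,0,0,0,0,0,0,0,0,0])

```text
time_s: 16.67
ee_pos: [472.7, -360.1, 328.9]
ee_rot: [180.0, -0.0, 12.2]
force: [-0.7, 0.6, -0.4]
gripper_width: 49.9
gripper_force: 0.0
```

Run:
```python
from q import *
f=viewer.grab_frame('wrist'); s=sensors.state(); print(s['ee_pos'],s['ee_rot'],f['position'],f['attitude'])
for n,z in(('probe_stand',0),('probe',125),('probe_guard',125),('probe_tip',15)):
    print(n,[(np.round(d['location']),atz(f,d['location'],z)[:2],round(d['score'],2)) for d in viewer.pinpoint(n,f)][:3])
im=f['img'].astype(int)
m=((im[...,0]>150)&(im[...,1]>110)&(im[...,2]<90)&(abs(im[...,0]-im[...,1])<90)).astype(np.uint8)
n,l,st,c=cv2.connectedComponentsWithStats(m)
for i in range(1,n):
    if st[i,4]>60:
        pts=np.argwhere(l==i)[:,::-1].astype(np.float32); r=cv2.minAreaRect(pts); print(st[i],c[i],r)
p=proj(f,(512,-352,211)).astype(int);print(p)
save(f,'probe.png')
hsv=cv2.cvtColor(f['img'],cv2.COLOR_RGB2HSV)
bl=((hsv[...,0]>95)&(hsv[...,0]<125)&(hsv[...,1]>120)).astype(np.uint8);n,l,st,c=cv2.connectedComponentsWithStats(bl)
for i in range(1,n):
    if st[i,4]>60: print('blue',st[i],c[i])
```

```text
[ 472.6 -360.3  328.9] [180.   -0.   12.2] [ 540.1 -343.2  484.7] [165.6  -0.  -77.8]
probe_stand [(array([281., 137.]), array([ 510.3, -352.5]), 0.65)]
probe [(array([334., 198.]), array([ 470.7, -413.6]), 0.93), (array([279., 139.]), array([ 515.6, -349.1]), 0.55)]
probe_guard [(array([274., 137.]), array([ 516.2, -343.5]), 0.61), (array([334., 199.]), array([ 470.1, -414. ]), 0.56)]
probe_tip [(array([291., 263.]), array([ 351.2, -401.1]), 0.64)]
[ 259  128   41   49 1317] [279.3 152.3] ((279.5412292480469, 152.0927734375), (30.943994522094727, 44.5851936340332), 21.037511825561523)
[145 263  13  34 140] [150.5 275.7] ((149.70590209960938, 278.6764831542969), (7.033533096313477, 33.95498275756836), 14.03624439239502)
[391 262  24  67 576] [404.4 294.3] ((403.2044372558594, 295.0596618652344), (66.41348266601562, 21.340065002441406), 85.71085357666016)
[143 298  12  31 143] [147.9 315.4] ((147.81869506835938, 313.5484924316406), (30.58324432373047, 7.61182975769043), 80.21759033203125)
[ 156  340  378   25 5478] [358.8 351.7] ((344.51495361328125, 351.7429504394531), (377.0325622558594, 23.4658145904541), 0.16277165710926056)
[282 153]
blue [ 511   58   49   59 1643] [540.7  93.2]
blue [260 122  36  32 238] [272.8 132.1]
```

Run:
```python
from q import *
f=viewer.grab_frame('wrist'); im=f['img'].astype(int)
for r in range(120,184,3): print(r,' '.join('%3d/%3d'%(im[r,c,0],im[r,c,2]) for c in range(252,308,4)))
m=((im[...,0]>150)&(im[...,1]>110)&(im[...,2]<90)&(abs(im[...,0]-im[...,1])<90)).astype(np.uint8)
n,l,st,c=cv2.connectedComponentsWithStats(m); i=[k for k in range(1,n) if 1000<st[k,4]<2000][0]
B=cv2.boxPoints(cv2.minAreaRect(np.argwhere(l==i)[:,::-1].astype(np.float32)))
W=np.array([atz(f,b,211) for b in B]); print(W[:,:2],W.mean(0))
for k in range(4):
    d=W[(k+1)%4]-W[k]; print(np.linalg.norm(d),np.degrees(np.arctan2(d[1],d[0])))
```

```text
120 149/120 135/107 132/104 124/ 98 133/103 133/105 126/104 109/104 122/100 147/114 141/113 141/109 143/114 140/108
123 156/123 131/106 133/104 128/101 129/ 97  55/171  49/179  53/178  46/150 125/102 143/113 140/108 140/109 138/109
126 158/126 131/102 127/ 99 125/ 98  61/195 125/255 240/160 101/255  97/255  55/191 145/113 140/108 138/112 141/111
129 150/114 141/110 124/ 99  99/159 100/255 255/ 90 250/  0 249/  0 235/140  94/255  74/216 142/108 141/110 137/109
132 149/117 146/114 124/ 94  95/255  73/171 255/  0 255/  0 255/  0 248/  0 247/  4 221/232 141/105 135/103 141/108
135 148/117 148/115 124/132  97/255 143/ 67 255/  0 255/  0 255/  0 255/  0 255/  0 247/  0 118/157 137/108 136/104
138 146/111 144/114  93/251  74/194 255/  0 255/  0 255/  0 255/  0 255/  0 255/  0 255/  0 255/ 79 125/ 99 136/102
141 147/115 144/112  93/252  79/ 79 255/  0 255/  0 255/  0 255/  0 255/  0 255/  0 255/  0 255/  0 130/103 134/103
144 142/108 135/108  90/252  65/ 74 255/  0 255/  0 255/  0 255/  0 255/  0 255/  0 255/  0 255/  0 133/109 130/ 99
147 142/111 139/107  95/255 218/ 69 255/  0 255/  0 255/
[... 992 characters left out ...]
127/ 97 130/ 99 127/ 98 125/ 94 126/ 97 118/ 95 209/ 82 255/  0 255/  0  67/ 55  72/ 57  72/ 56  69/ 52  72/ 56
177 123/ 94 126/ 97 125/ 93 122/ 93 128/ 98 124/ 94 128/100 120/100  67/ 54  66/ 51  69/ 57  68/ 53  77/ 61  70/ 52
180 127/ 95 126/ 97 125/100 120/ 91 122/ 95 129/ 99 128/ 95 130/100  87/ 69  65/ 52  75/ 61  57/ 45  71/ 52  73/ 60
183 102/ 61  92/ 60 105/ 64  98/ 53  94/ 53 105/ 52 114/ 47 112/ 46 108/ 39 106/ 40 106/ 34 109/ 34 109/ 35 103/ 29
[[ 497.7 -336.3]
 [ 529.6 -341.2]
 [ 526.7 -363.2]
 [ 494.4 -358.9]] [ 512.1 -349.9  211. ]
32.29375244098514 -8.746237934291852
22.146906697669927 -97.64480659409887
32.52481963002386 172.37617552398603
22.780814746999482 81.75902641229936
```

The yellow handle top is 32 × 22 mm in the picture (30 × 22 expected, plus a sliver of its side), centred at (511,-350) with yaw -8.2.

```bash
python3 -c "
from p import *
a=plan((511,-350,305),-8.2,4)
plan((511,-350,166),-8.2,5,a)"
```

```text
1.00, -0.06, 0.59, -0.000, -0.000, 0.089,
0.99, -0.15, 0.59, -0.000, -0.000, 0.089,
0.98, -0.24, 0.59, -0.000, -0.000, 0.089,
0.95, -0.33, 0.59, -0.000, -0.000, 0.089,
0.00, -0.00, 2.78, 0.000, 0.000, 0.000,
0.00, -0.00, 2.78, 0.000, 0.000, 0.000,
0.00, -0.00, 2.78, 0.000, 0.000, 0.000,
0.00, -0.00, 2.78, 0.000, 0.000, 0.000,
0.00, -0.00, 2.78, 0.000, 0.000, 0.000,
--
```

Call:
step_arm(plan=[1.0,-0.06,0.59,0,0,0.089,0.99,-0.15,0.59,0,0,0.089,0.98,-0.24,0.59,0,0,0.089,0.95,-0.33,0.59,0,0,0.089,0,0,0,0,0,0])

```text
time_s: 17.38
ee_pos: [511.9, -349.4, 303.4]
ee_rot: [-179.9, 0.1, -8.3]
force: [-0.5, -0.6, -0.3]
gripper_width: 50.2
gripper_force: 0.0
```

Call:
step_arm(plan=[0,0,1.5,0,0,0,0,0,2.5,0,0,0,0,0,3.5,0,0,0,0,0,3.4,0,0,0,0,0,3.0,0,0,0])

```text
time_s: 17.8
ee_pos: [510.1, -350.2, 164.7]
ee_rot: [-180.0, 0.0, -8.1]
force: [-0.3, -0.2, -0.1]
gripper_width: 49.7
gripper_force: 0.0
```

Call:
step_arm(plan=[0,0,0,0,0,0,0,0,0,0,0,0,0,0,0,0,0,0])

```text
time_s: 18.05
ee_pos: [511.9, -351.1, 168.3]
ee_rot: [179.9, -0.2, -8.2]
force: [0.3, -1.0, 0.3]
gripper_width: 50.0
gripper_force: 0.0
```

Run:
```python
from q import *
f=viewer.grab_frame('wrist'); s=sensors.state(); print(s['ee_pos'],s['ee_rot'],s['force'],f['position'])
im=f['img'].astype(int)
p=proj(f,(511,-350,211)).astype(int);print(p)
m=((im[...,0]>150)&(im[...,1]>110)&(im[...,2]<90)&(abs(im[...,0]-im[...,1])<90)).astype(np.uint8)
n,l,st,c=cv2.connectedComponentsWithStats(m)
for i in range(1,n):
    if st[i,4]>60: print(st[i],c[i])
```

```text
[ 512.2 -351.3  168.9] [179.9  -0.3  -8.2] [ 0.5 -0.2 -0. ] [ 579.8 -358.9  324.3]
[281 323]
[ 252  219   59   58 2842] [280.5 249.8]
[143 263  14  65 309] [148.6 293.9]
[391 262  23  67 608] [402.6 293.6]
[ 151  313  384   51 7084] [339.5 344.8]
```

Well centred between the fingers. Close.

Call:
step_arm(plan=[0,0,0,0,0,0,0,0,0,0,0,0,0,0,0,0,0,0,0,0,0,0,0,0,0,0,0,0,0,0], hand=1, newtons=35)

```text
time_s: 18.52
ee_pos: [511.1, -350.4, 166.6]
ee_rot: [180.0, -0.1, -8.3]
force: [-0.2, -0.7, 1.3]
gripper_width: 21.8
gripper_force: 35.0
```

Call:
step_arm(plan=[0,0,0,0,0,0,0,0,0,0,0,0])

```text
time_s: 18.68
ee_pos: [511.1, -350.4, 166.6]
ee_rot: [180.0, -0.0, -8.3]
force: [0.2, 0.1, 3.7]
gripper_width: 21.8
gripper_force: 35.0
```

Gripped at 21.8 mm width. Lift straight out, then traverse to above the port.

```bash
python3 -c "
from p import *
s=sensors.state()
plan((577,-30,346),-8.2,10,((511,-350.4,346),[180,0,-8.2]))"
```

```text
0.20, -3.27, -0.00, 0.000, 0.000, 0.000,
0.20, -3.27, -0.00, 0.000, 0.000, 0.000,
0.20, -3.27, -0.00, 0.000, 0.000, 0.000,
0.20, -3.27, -0.00, 0.000, 0.000, 0.000,
0.20, -3.27, -0.00, 0.000, 0.000, 0.000,
--
0.20, -3.27, -0.00, 0.000, 0.000, 0.000,
0.20, -3.27, -0.00, 0.000, 0.000, 0.000,
0.20, -3.27, -0.00, 0.000, 0.000, 0.000,
0.20, -3.27, -0.00, 0.000, 0.000, 0.000,
0.20, -3.27, -0.00, 0.000, 0.000, 0.000,
--
```

Call:
step_arm(plan=[0,0,-0.5,0,0,0,0,0,-1.2,0,0,0,0,0,-2.0,0,0,0,0,0,-2.5,0,0,0,0,0,-2.5,0,0,0])

```text
time_s: 19.1
ee_pos: [510.4, -349.7, 253.1]
ee_rot: [-179.9, 0.1, -8.3]
force: [-0.6, 0.5, -1.5]
gripper_width: 21.4
gripper_force: 35.0
```

Call:
step_arm(plan=[0,0,-2.5,0,0,0,0,0,-2.5,0,0,0,0,0,-2.3,0,0,0,0,0,-1.5,0,0,0,0,0,-0.5,0,0,0])

```text
time_s: 19.52
ee_pos: [511.5, -350.5, 348.9]
ee_rot: [179.9, -0.2, -8.3]
force: [0.0, -0.1, -0.4]
gripper_width: 22.0
gripper_force: 35.0
```

Call:
step_arm(plan=[0.1,-1.6,0,0,0,0,0.15,-2.5,0,0,0,0,0.2,-3.3,0,0,0,0,0.2,-3.3,0,0,0,0,0.2,-3.3,0,0,0,0])

```text
time_s: 19.93
ee_pos: [538.8, -210.4, 344.1]
ee_rot: [-179.9, 0.2, -8.3]
force: [0.0, -0.3, -0.9]
gripper_width: 21.9
gripper_force: 35.0
```

Call:
step_arm(plan=[0.2,-3.3,0,0,0,0,0.2,-3.3,0,0,0,0,0.2,-3.3,0,0,0,0,0.2,-3.3,0,0,0,0,0.2,-2.5,0,0,0,0])

```text
time_s: 20.35
ee_pos: [571.1, -55.3, 344.3]
ee_rot: [-179.9, 0.2, -8.2]
force: [0.4, 0.3, -0.7]
gripper_width: 22.0
gripper_force: 35.0
```

Call:
step_arm(plan=[0.15,-1.6,0,0,0,0,0,-0.7,0,0,0,0,0,0,0,0,0,0,0,0,0,0,0,0,0,0,0,0,0,0])

```text
time_s: 20.77
ee_pos: [576.3, -37.2, 345.6]
ee_rot: [180.0, 0.1, -8.3]
force: [-0.2, 0.0, -1.5]
gripper_width: 22.0
gripper_force: 35.0
```

Call:
step_arm(plan=[0,0,0,0,0,0,0,0,0,0,0,0,0,0,0,0,0,0])

```text
time_s: 21.02
ee_pos: [576.6, -37.2, 346.1]
ee_rot: [180.0, -0.0, -8.3]
force: [0.0, 0.2, -1.2]
gripper_width: 21.7
gripper_force: 35.0
```

Run:
```python
from port import *
f=viewer.grab_frame('wrist'); s=sensors.state(); print(s['ee_pos'],s['ee_rot'],s['force'],f['position'],f['attitude'])
save(f,'hov.png')
print('port',port(f,(576.6,-30)))
tz=s['ee_pos'][2]-151.6
e=s['ee_pos']
print('pred tip px',proj(f,(e[0],e[1],tz)),'guard',proj(f,(e[0],e[1],tz+110)),'port px',proj(f,(576.6,-30,166)))
for n,z in(('probe_tip',tz),('probe_guard',tz+110),('port_mouth',166)):
    print(n,[(np.round(d['location']),atz(f,d['location'],z)[:2],round(d['score'],2)) for d in viewer.pinpoint(n,f)][:3])
t=proj(f,(e[0],e[1],tz)).astype(int);im=f['img']
for r in range(t[1]-40,t[1]+50,4): print(r,' '.join('%3d'%im[r,c].max() for c in range(t[0]-40,t[0]+42,3)))
```

```text
[576.6 -37.1 346.2] [-180.    -0.    -8.3] [-0.1  0.2 -0.9] [644.9 -45.4 501.9] [165.6   0.  -98.3]
port {10: (array([571.7, -20.9]), np.float64(44.02735137939453)), 20: (array([577.6, -32. ]), np.float64(57.36688995361328))}
pred tip px [280.7 196. ] guard [281.7 239.2] port px [272.9 190.3]
probe_tip [(array([278., 198.]), array([574.9, -34.6]), 0.77), (array([279., 237.]), array([540.8, -30. ]), 0.64)]
probe_guard [(array([280., 237.]), array([578.2, -36. ]), 0.57)]
port_mouth [(array([275., 190.]), array([576.3, -32.1]), 0.92)]
155 247 248 250 250 250 251 250 250 250 250 251 250 250 250 250 251 250 250 251 250 250 251 250 250 252  62  68  63
159 249 248 248 248 250 250 250 250 250 250 251 250 250 250 250 250 251 250 250 250 250 250 250 250 250 162  65  61
163 250 250 247 247 246 250 250 250 250 251 251 250 250 250 250 250 250 251 250 250 250 250 250 250 250 251  61  58
167 251 250 250 248 247 247 248 250 248 250 248 250 249 252 251 250 250 250 250 250 250 249 249 250 250 251 166  61
171 250 250 250 250 250 247 247 249 164 160 154 149 148 133 110 212 252 250 250 249 250 250 250 25
[... 1405 characters left out ...]
 251
223 251 250 251 251 250 250 236 164 157 152 155 154 153 155 155 152 151 149 148 109 247 250 250 250 251 223 182 184
227 255 144  45 206 254 255 150 165 159 154 154 154 155 157 153 151 151 147 157 127  59 255 254 135  54 175 175 183
231  51  46  48  22  16  17 178 161 153 161 160 155 155 157 157 149 155 156 149 131  89   9  11  29  46  51  43  50
235  47  52  37  27  17  31 174 160 155 157 159 157 155 152 152 156 157 156 150 145  97  12   9  16  49  44  53  48
239  50  50  27  21  15  68 167 160 158 158 132 125 121 125 123 119 126 124 118  99  92  30  14  11  45  46  47  45
243  42  30  12  12  13  87  90  93  96  99  98  98  95  98  93  96  97  93  98  90  95  57  21  18  33  50  50  49
```

The stem shows at column 279 with its tip at row ~195, and the flange centre at (274.5,190). The tip needs about +4 mm in y and +0.7 mm in x. Correcting, then lowering to 15 mm above the port for a finer look.

Call:
step_arm(plan=[0.01,-0.41,0,0,0,0,0,0,0.8,0,0,0,0,0,0.5,0,0,0,0,0,0,0,0,0,0,0,0,0,0,0])

```text
time_s: 21.63
ee_pos: [577.1, -32.3, 332.3]
ee_rot: [180.0, 0.1, -8.3]
force: [0.3, -0.5, -1.1]
gripper_width: 21.9
gripper_force: 35.0
```

Call:
step_arm(plan=[0,0,0,0,0,0,0,0,0,0,0,0,0,0,0,0,0,0])

```text
time_s: 21.88
ee_pos: [577.5, -32.4, 333.4]
ee_rot: [-180.0, -0.0, -8.3]
force: [0.8, 0.2, -0.9]
gripper_width: 21.8
gripper_force: 35.0
```

```bash
cat > rel.py <<'E'
from port import *
def stem(f,e,off=151.6):
    im=f['img'].astype(np.float32); v=cv2.GaussianBlur(im.max(2),(3,1),0)
    tz=e[2]-off; t=proj(f,(e[0],e[1],tz))
    return tz,t
def flange(f,guess):
    # edge points: cream(>190) outside dark (<190), z=166 radius search from guess
    v=f['img'].max(2).astype(np.float32); P=[]
    for a in np.linspace(0,2*np.pi,120,endpoint=False):
        rr=np.arange(14,27,.25); q=np.array([proj(f,(guess[0]+r*np.cos(a),guess[1]+r*np.sin(a),166)) for r in rr]).astype(np.float32)
        w=cv2.remap(v,q[:,0].reshape(-1,1),q[:,1].reshape(-1,1),cv2.INTER_LINEAR).ravel()
        k=np.where((w[:-1]<190)&(w[1:]>=190))[0]
        if len(k) and w[:k[-1]].max()<200 and w[k[-1]+1:].min()>200: P.append((guess[0]+rr[k[-1]]*np.cos(a),guess[1]+rr[k[-1]]*np.sin(a)))
    P=np.array(P)
    from scipy.optimize import least_squares
    s=least_squares(lambda c:np.hypot(P[:,0]-c[0],P[:,1]-c[1])-20,guess,loss='soft_l1'); 
    return s.x,len(P),np.abs(s.fun).mean()
def both():
    f=viewer.grab_frame('wrist'); s=sensors.state(); e=s['ee_pos']; print('ee',e,s['ee_rot'],s['force'],'w',s['gripper_width'])
    fl=flange(f,(577,-31)); print('flange',fl)
    tz,t=stem(f,e); print('tip pred',t,'z',tz,'port px',proj(f,(*fl[0],166)))
    return f,e,fl,tz,t
E
python3 - <<'E'
from rel import *
f,e,fl,tz,t=both(); t=t.astype(int); im=f['img']
for r in range(t[1]-16,t[1]+24,2): print(r,' '.join('%3d'%im[r,c].max() for c in range(t[0]-16,t[0]+18)))
print(t[0]-16)
E
```

```text
ee [577.5 -32.4 333.3] [-180.    -0.    -8.3] [-0.7  1.  -0.7] w 21.75258324350255
flange (array([576.8, -31.4]), 45, np.float64(0.23521616667591388))
tip pred [281.  196.1] z 181.73292790908502 port px [279.8 193.1]
180 138 126 126 122 119 124 123 135 136 139 131 130 132 128 127 129 128 127 130 134 129 132 128 127 129 126 134 131 136 138 132 129 100  91
182 124 119 122 117 116 107 105 113 115 110 116 112 100 104 111 100 101 102 110 111 116 128 130 131 129 130 128 131 127 132 131 134 131 109
184 135 117 118 110 105 105 100  91  79  80 108 121 123 121 122 125 123 120 119 120 114 103 108 114 122 129 128 130 128 128 131 132 130 132
186 137 138 136 116 105  95  76  82 109 118 120 120 123 121 118 121 121 121 121 123 123 122 115 117 114 120 124 125 128 129 131 128 127 131
188 135 130 132 128 119  86  71 110 122 122 122 126 124 126 125 117 122 126 125 123 118 122 122 122 109  78 111 123 131 129 129 127 132 130
190 139 134 134 127  96  46  37  79 117 118 123 126 121 119 122 124 122 121 124 122 123 119 123 106  75  53  65 103 129 134 127 128 130 133
192 135 135 127 120  72  33  28  25  41  84
[... 1220 characters left out ...]
 249 244 203 149 117 121 122 125 123 125 117 118 116 117 109  98  82  73  65 112 127 130 132 126 124 124 119 110 121 146 176 237 245 209
212 250 251 251 253 245 228 167 131 122 121 113 118 119 120 111  97  89  68  67  95 121 123 120 116 115 131 160 172 181 190 227 249 251 228
214 250 250 251 250 251 252 253 253 244 245 220 156 112  90  79  64  72  56  68 111 152 162 172 176 186 193 248 252 252 251 250 251 251 251
216 251 252 252 246 231 220 204 196 132 103  71  29  23  18   9  21  11  14  19  38  80 132 177 193 206 236 241 250 253 252 251 251 250 250
218 225 221 180 134 120 118 120 118 123 117 123 125 124 121 127 127 126 126 124 121 114 118 115 113 112 113 123 148 207 220 231 244 253 252
264
```

Stem centre is at column 279 against bore centre 279. The tip's row puts it at x ≈ 577 against the port's 576.8. That is aligned within 1 mm, so I'm lowering straight and watching the force.

Call:
step_arm(plan=[0,0,0.6,0,0,0,0,0,0.9,0,0,0,0,0,1.0,0,0,0,0,0,0.5,0,0,0,0,0,0,0,0,0])

```text
time_s: 22.35
ee_pos: [576.4, -32.3, 300.8]
ee_rot: [180.0, 0.2, -8.3]
force: [-0.3, -0.4, -1.5]
gripper_width: 21.8
gripper_force: 35.0
```

Call:
step_arm(plan=[0,0,0,0,0,0,0,0,0,0,0,0,0,0,0,0,0,0])

```text
time_s: 22.6
ee_pos: [577.7, -32.4, 303.6]
ee_rot: [-180.0, -0.1, -8.3]
force: [-0.0, 0.0, -1.3]
gripper_width: 21.8
gripper_force: 35.0
```

Run:
```python
from rel import *
f,e,fl,tz,t=both(); p=proj(f,(*fl[0],166)).astype(int); im=f['img']
for r in range(p[1]-24,p[1]+28,3): print(r,' '.join('%3d'%im[r,c].max() for c in range(p[0]-20,p[0]+22)))
print(p[0]-20)
```

```text
ee [577.7 -32.4 303.6] [-180.    -0.1   -8.3] [-0.  -0.6 -1. ] w 21.88401434462348
flange (array([576.7, -31.4]), 45, np.float64(0.3019908819650136))
tip pred [280.9 196.2] z 152.00227450273744 port px [280.  201.3]
177 250 250 250 250 250 250 249 247 246 247 248 249 241 222 214 205 188 184 161 125 115  94 111 138 173 204 201 232 238 249 252 252 251 250 250 250 251 250 250 250 251 250
180 246 246 246 248 250 249 248 232 193 145 124 149 166 160 156 165 159 152 151 151 149 149 147 144 141 138 135 128 121 113 103  95 135 201 251 254 252 251 251 250 250 250
183 246 247 249 222 152 123 146 163 170 162 155 146 147 142 141 142 143 137 137 137 134 133 132 139 136 138 134 135 136 136 134 142 131 126 109  80  83 176 238 252 251 250
186 248 222 137 138 148 128 127 118 124 139 132 137 137 135 134 137 131 134 129 132 130 131 132 129 127 126 126 132 131 130 136 129 134 129 133 135 134 129 106 101 182 229
189 143 127 135 121 120 116 114 113 111 109 108 107 111 114 117 123 117 108 104 112 104 105 100 112 117 118 121 126 127 126 128 131 128 131 130 138 135 130 130 126 107  89
192 141 138 137 137 132 
[... 1515 characters left out ...]
 170 180
219 251 245 233 203 166 158 152 152 153 152 154 153 157 155 155 151 153 154 150 151 153 148 154 149 151 149 147 145 148 149 148 148 148 148 145 142 122 116 137 170 182 178
222 214 171 162 162 158 159 161 158 156 155 156 156 155 153 148 153 153 155 149 148 152 149 152 147 155 148 154 152 153 147 146 150 148 150 146 148 141 121 111 102 175 237
225 160 167 169 159 156 157 155 157 155 155 156 158 155 155 155 156 152 151 152 153 155 152 151 154 150 152 151 154 150 152 153 153 151 154 152 153 144 132 122  98  89 124
228 176 167 162 161 160 156 159 159 158 158 155 153 155 158 159 155 154 155 158 154 153 155 156 156 151 154 151 152 149 147 150 148 155 151 149 152 152 138 126 114  97  65
259
```

The stem is inside the bore: stem column 279 against bore centre 279.2, with no contact force. Continuing to depth.

Call:
step_arm(plan=[-0.05,0,0.6,0,0,0,0,0,1.2,0,0,0,0,0,1.4,0,0,0,0,0,1.2,0,0,0,0,0,0.8,0,0,0])

```text
time_s: 23.07
ee_pos: [576.3, -32.2, 249.6]
ee_rot: [180.0, 0.1, -8.3]
force: [0.0, 0.1, -1.6]
gripper_width: 21.9
gripper_force: 35.0
```

Call:
step_arm(plan=[0,0,0.4,0,0,0,0,0,0.2,0,0,0,0,0,0,0,0,0,0,0,0,0,0,0,0,0,0,0,0,0])

```text
time_s: 23.48
ee_pos: [577.3, -32.3, 245.9]
ee_rot: [-180.0, -0.1, -8.3]
force: [0.5, 1.0, -1.6]
gripper_width: 21.8
gripper_force: 35.0
```

Call:
step_arm(plan=[0,0,0,0,0,0,0,0,0,0,0,0,0,0,0])

```text
invalid input at $.plan: expected a multiple of 6 numbers
```

Run:
```python
from rel import *
f,e,fl,tz,t=both(); p=proj(f,(*fl[0],166)).astype(int); im=f['img']
for r in range(p[1]-24,p[1]+12,3): print(r,' '.join('%3d'%im[r,c].max() for c in range(p[0]-20,p[0]+22)))
print(p[0]-20)
for n in('scene','top'):
    g=viewer.grab_frame(n)
    for k,z in(('probe_guard',204),('cover',85),('rest_top',85)): print(n,k,[(np.round(d['location']),atz(g,d['location'],z)[:2],round(d['score'],2)) for d in viewer.pinpoint(k,g)][:3])
```

```text
ee [577.3 -32.3 245.8] [-180.    -0.1   -8.3] [-0.3 -0.4 -2.5] w 21.56815935464092
flange (array([576.9, -31.3]), 47, np.float64(0.2422137613831345))
tip pred [281.  196.3] z 94.20249856829702 port px [280.1 220.9]
196 251 251 237 178 131  84 105 147 160 162 156 148 144 133 132 129 126 123 119 121 118 118 122 123 117 121 118 119 118 121 117 111 102  85  62  89 167 200 213 246 250 249
199  90 105 137 149 165 157 140 126 122 124 117 122 117 119 114 119 116 117 116 116 114 113 110 114 117 114 113 113 111 115 116 110 112 112 110 112 104  82  55  62 129 186
202 144 137 125 122 120 123 122 122 116 120 115 112 110 111 110 108 107 103 109 104 109 110 108 109 108 109 104 112 107 112 106 110 107 108 110 112 128 126 126 123 118 106
205 121 118 113 116 113 112 114 113 113 109 108 100 105 104  97  99 102  99 101 102  98 118 123 125 134 130 132 131 128 131 133 128 137 132 133 135 134 136 137 136 139 133
208 115 120 114 113 113 110 104 103 100 105  94  98  98  97 114  79  60  64  61  64  63  62  69 106 126 119 109 111 120 126 131 131 133 135 134 134 137 132 137 134 135 139
211 109 114 111 108 107 1
[... 1203 characters left out ...]
array([168., 192.]), array([ 596.6, -304.9]), 0.8), (array([262., 209.]), array([577.1, -38.3]), 0.78), (array([172., 151.]), array([ 438.6, -377.1]), 0.59)]
scene cover [(array([403., 242.]), array([471.1, 344.7]), 0.58)]
scene rest_top [(array([403., 242.]), array([472.3, 346.5]), 0.59)]
top probe_guard [(array([432., 297.]), array([ 261.7, -460.7]), 0.72), (array([274., 183.]), array([578.6, -37.2]), 0.59), (array([398., 236.]), array([ 428.2, -377.8]), 0.52)]
top cover [(array([147., 228.]), array([468.4, 349.3]), 0.68), (array([272., 189.]), array([587.4, -31. ]), 0.56), (array([271., 190.]), array([583.6, -27. ]), 0.38)]
top rest_top [(array([144., 228.]), array([469.7, 357.1]), 0.84)]
```

The probe is centred with its tip at z ≈ 94, and the cover is on the rest. One settling pause, then hand in.

Call:
step_arm(plan=[0,0,0,0,0,0,0,0,0,0,0,0,0,0,0,0,0,0,0,0,0,0,0,0,0,0,0,0,0,0])

```text
time_s: 24.35
ee_pos: [576.9, -32.3, 245.1]
ee_rot: [-180.0, 0.0, -8.3]
force: [0.6, -0.0, -1.2]
gripper_width: 21.7
gripper_force: 35.0
```

```bash
python3 -c "
from workcell import sensors, env
s=sensors.state(); print(s['ee_pos'],s['force'],s['qvel']); print(env.job_done())"
```

```text
[576.89527045 -32.27071189 245.06924825] [ 0.61654735 -0.0253033  -1.22544498] [-0.16168771 -0.01024316 -0.01437431 -0.08081961  0.00057228 -0.09322546]
the job is handed in; nothing more can be done
None
```

I handed the job in at about 24 s: the cover stands upright on the rest bar, re-set once because I first put it down about 10 mm off-centre, and the probe is held still in the port, within about 1 mm of centre, tip at about z = 94 mm, with no contact felt; no verdict came back.

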